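Hold the curing lamp over the glued chip

ROBOT

A 7-joint arm with a two-finger parallel gripper is mounted at the origin on the work surface; the furniture and walls round the work are solid. World frame = base frame: x ahead of the robot, y to its left, z up, the work surface at z = 0. Lengths are in m, angles in rad, forces in N, time in s.
With the tool pointing down it reaches from about 0.425 to 0.95 m from the base axis. Payload 4.7 kg.
Tool frame: the origin (TCP) lies midway between the tips of the shut fingers; the grasp point (between the pads) lies 19 mm behind it (manip.grasp_offset is the distance from the TCP to the grasp point, in m); z points along the fingers, y is the line along which they close (so a half turn about z gives the same grasp; the last joint's range is limited). The gripper opens to 87 mm and grips with 3 to 60 N. Pads are 19 mm wide; open, the fingers measure 117 mm over their backs; the gripper's body (75 mm by 190 mm) begins 51 mm behind the grasp point.
Start: joints at [-1.194, 0.469, -0.049, 1.532, 0.024, 1.141, -0.082], TCP at [0.266, 0.62, 0.184] pointing down, gripper open.
Joint ranges: [-2.59, 2.59], [-0.33, 1.99], [-1.39, 1.29], [0.1, 2.45], [-1.04, 4.18], [0.21, 1.99], [-2.66, 2.66]. Speed limits (rad/s): [2.57, 2.57, 3.14, 3.14, 3.14, 3.14, 3.14].

INTERFACE

Orientations are given as a rotation vector (axis times angle).
In Python, from workcell import manip gives the robot as it stands.
- The arm moves only by the tool step_arm, never from a script. Its argument "moves" is a list that holds one entry, the list of rows, each a list of 7 numbers: the shift along the tool's x, y, z in mm, then the turn, a rotation vector about the tool's x, y, z in degrees, then the finger opening in mm, from 0 to 87. In form: [[[dx, dy, dz, rx, ry, rz, fingers], ...]]. A call has 1 to 20 rows; each row shifts and turns the commanded pose from where the row before left it, along the tool's axes as they then stand; what a row does not reach is not made up. A row lasts 1/12 s, in which the tool goes at most 41.7 mm and 7.16 degrees, less where a joint would pass 70% of its speed; a pose out of reach is approached as far as the arm can. A call with a gripper value outside its range is refused whole. The fingers move at their own pace and stop on an object; the grip force is fixed at half the most. Time passes only in rows, so rows that do not move let the fingers close. It gives the time, the measured TCP pose, the force, the opening and the grip force at its end, in the units of the state.
- manip.sense(): the state, without advancing time (a new reading comes with each control period).
- manip.capture(name): name is "side" or "top" or "wrist"; returns (picture, depth): 384x512x3 uint8, red, green, blue; 384x512 float32, m along the optical axis (not along the pixel's ray), 0 where there is no reading.
- manip.camera_info(name): a dict with "vfov" (degrees; the focal length in pixels is half the picture's height over the tangent of half this angle, whatever the lens; pixels are square), "cx", "cy" (the principal point, pixels), "k1" (the pictures are not rectified: a ray, as slopes to the right and down, at radius r is drawn at 1 + k1 r^2 times it, then the intrinsics apply), "R" (3x3) and "t" (3): a world point X has camera coordinates R X + t; the wrist camera has in their place "T_tool_cam" (4x4, takes a point from camera to tool coordinates, whose origin is the TCP and whose axes are the flange's). Camera axes: x right, y down, z forward; pixel columns grow to the right and rows downward; lengths in m; the calibration is good to about 2 mm. A picture is of the moment at which its call begins: read the wrist's pose just before it. camera_info takes no time and is no camera call.
- manip.sign_off(): hands the job in; it is judged then, once.
The state is a dict: "clock": time; "joints": joint angles; "dq": joint speeds; "effort": joint torques, N m; "tcp_pos": TCP position; "tcp_rot": TCP orientation; "force": force on the tool from outside, world axes, zero at the start; "moment": the same for the moment, N m; "grip_width": finger opening in m; "gripper_force": force on a finger pad.
Only numpy, scipy, OpenCV 4.12 (cv2) and the standard library are available. Lean on these libraries where they do the work, as an engineer would, in place of code of your own. Each camera call takes 0.05 s, during which the arm holds its last target. There are 200 camera calls.

TASK

Press the start button on the timer box fully down and let it come back up. Then take the cordless curing lamp by its grip from the charging plate, carry it over the walls of the grey tray without touching the tray or the boards, and hold it upright above the board with the oblong chip (not the one with the round coil): window centred over the chip, long side along the chip's long side, with an air gap of about 10 mm. Finish while still holding the lamp steady there; leave the other things on the bench where they are.

Things in the scene. Friction and masses are not known exactly. Their poses are not given: they have to be found in the camera images.
- start (a joint): the start button's stroke in m: 0 up, 0.006 fully down; it is a spring button that needs 5 N to go fully down, and it springs back
- start_top (a point): centre of the top face of the start button, a grey round push button 28 mm across in a black housing on top of the timer box (a white box 66 x 74 mm, 38 mm high, fixed to the bench, with a dark display in front); it is pressed straight down (world -z)
- lamp: cordless curing lamp, grey, about 0.16 kg, 92 mm tall, loose, standing upright on the charging plate. Origin: centre of its flat underside (the window). z up; x along the long side of its head, y along the short side. The head is 60 (x) x 40 (y) mm and 26 mm high; above a narrow neck stands an upright grip block 32 (x) x 22 (y) mm from 34 to 92 mm above the underside, to be pinched across its 22 mm (along y)
- lamp_grip (a point): middle of the lamp's grip block, 68 mm above its underside
- lamp_window (a point): centre of the lamp's underside, where the 48 x 30 mm window is (same point as the lamp's origin)
- charge_plate: black flat charging plate 80 x 62 mm, 8 mm thick, fixed to the bench; origin at the centre of its underside; the lamp stands on its middle. Plate, timer box and tray stand in a row across the bench, in an order that changes, beyond the tall fixed microscope (about 0.5 m high, close beside the robot on its left)
- tray: grey open-topped light-shield tray, fixed to the bench, 128 (x) x 100 (y) mm outside, walls 5 mm thick and 45 mm high, floor 5 mm thick; origin: centre of its underside, z up. The two boards lie in it side by side along its x, 26 mm either side of its middle, in either order
- chip_board: the board to be treated, fixed in the tray: 60 (x) x 46 (y) x 2 mm green circuit board with one oblong black chip in its middle; origin: centre of its underside, on the tray floor; x is the long direction of board and chip (across the tray, along the tray's y)
- chip_top (a point): centre of the top of the oblong chip, 32 (x) x 14 (y) mm, its top 8 mm above the underside of its board (13 mm above the bench)
- coil_board: the other board, same size and height, fixed, with a round black coil 22 mm across and 6 mm high instead of the chip; not to be treated
- loupe: black eye loupe, 42 mm across, 36 mm high, loose; leave it alone
- flux_pot: small open pot, 34 mm across, 18 mm high, loose; leave it alone
- screw_jar: screw jar with a lid, 47 mm across, 43 mm high, loose; leave it alone
Things that resemble listed ones, but are neither listed nor needed, are in the scene too. Leave any yellow look-alike of the part that bears start alone.

How it is judged:
On the way, in this order (a step that is already met when the one before it is completed fails the run):
1. the start button is pressed fully down (value of joint start above 0.005 m), for 0.02 s.
2. the start button is released and up again (value of joint start below 0.001 m), for 0.1 s.
3. the lamp, gripped, is lifted higher than the tray's walls (height (world z) of lamp_window above 0.047 m and contact force between lamp and the fingers above 0.5 N), for 0.1 s.
At the end, for the whole second after the job is handed in: The lamp hangs still in the gripper and touches nothing else: its underside 4 to 16 mm above the oblong chip, centred within 8 mm, its long side within 0.15 rad of the chip's, upright within 0.1 rad, and the start button is up (horizontal distance between lamp_window and chip_top below 0.008 m and z of lamp_window in the frame of chip_top between 0.004 and 0.016 m and angle between the x axis of lamp and the x axis of chip_board, either way round below 0.15 rad and angle between lamp's own z axis and vertical below 0.1 rad and contact force between lamp and the fingers above 0.5 N and contact force between lamp and tray below 0.05 N and contact force between lamp and chip_board below 0.05 N and contact force between lamp and coil_board below 0.05 N and linear speed of lamp below 0.02 m/s and value of joint start below 0.001 m); the arm keeps its last pose, push and grip.
It fails at once if the lamp touches the tray or a board (contact force between lamp and tray above 0.5 N or contact force between lamp and chip_board above 0.5 N or contact force between lamp and coil_board above 0.5 N).
It fails at once if another thing on the bench is moved by more than 15 mm (distance of any of loupe, flux_pot, screw_jar from where it was at the start of the episode above 0.015 m).
It also fails if it takes over 58 s, if anything falls off the work surface, if the arm or the gripper's body presses on something with over 40 N, if the wrist force passes 120 N, or if a joint passes its speed limit or range.

## Working session

There is one attempt and no reset: what is moved stays moved. The work goes in short steps, Python scripts to look and compute and a tool call to move; the robot and the scene stay as the last step left them, time stands still between calls to the robot, and variables do not carry over. Pictures are saved under pics/ and viewed, at most 10 in all, crops included, and the job is handed in when it is done.

Besides the shell and the picture viewer there is one more tool, called as name(argument=value, ...) on one line, values as JSON. step_arm: Moves the arm, as the interface text tells. Its arguments: {"type":"object","properties":{"moves":{"type":"array"}},"required":["moves"]}

```bash
mkdir -p pics
cat > h.py <<'E'
import numpy as np, cv2
from workcell import manip
from scipy.spatial.transform import Rotation as Ro
def cam(n,s=None):
    i=manip.camera_info(n); f=192/np.tan(np.radians(i['vfov'])/2)
    if 'R' in i: R=np.array(i['R']);t=np.array(i['t'])
    else:
        T=np.array(i['T_tool_cam']); W=np.eye(4); W[:3,:3]=Ro.from_rotvec(s['tcp_rot']).as_matrix(); W[:3,3]=s['tcp_pos']
        M=np.linalg.inv(W@T); R=M[:3,:3]; t=M[:3,3]
    return f,i['cx'],i['cy'],i['k1'],R,t
def ray(c,uv):
    f,cx,cy,k,R,t=c; d=(np.array(uv,float).reshape(-1,2)-[cx,cy])/f
    p=d.copy()
    for _ in range(20): p=d/(1+k*(p**2).sum(1,keepdims=True))
    return -R.T@t, np.c_[p,np.ones(len(p))]@R
def onz(c,uv,z):
    o,d=ray(c,uv); return o+d*((z-o[2])/d[:,2:])
def shot(n):
    s=manip.sense(); im,d=manip.capture(n); return im,d,cam(n,s),s
def cloud(d,c):
    v,u=np.mgrid[:384,:512]; o,r=ray(c,np.c_[u.ravel(),v.ravel()])
    return (o+r*d.reshape(-1,1)).reshape(384,512,3)
def save(n,im): cv2.imwrite('pics/'+n,im[...,::-1])
E
python3 - <<'E'
from h import *
for n in('top','side'):
    im,d,c,s=shot(n); save(n+'0.png',im); np.savez(n+'0.npz',im=im,d=d)
    print(n,manip.camera_info(n)['vfov'],-c[4].T@c[5],c[4][2])
im,d,c,s=shot('wrist'); save('w0.png',im); print(s['tcp_pos'],s['tcp_rot'],s['joints'],manip.grasp_offset,manip.camera_info('wrist'))
E
```

```text
top 55.20744152716872 [0.18778201 0.12312138 0.95678034] [ 0.23799937 -0.02888064 -0.97083583]
side 53.93179527741433 [ 0.20794775 -0.74556004  0.50663966] [ 0.17393374  0.87450173 -0.45276239]
[0.26624498 0.61963347 0.18311568] [-6.33035299e-01 -3.07687666e+00  2.67311029e-03] [-1.19387332  0.46936521 -0.04857564  1.53354071  0.02411283  1.14099577
 -0.08230988] 0.0187 {'vfov': 66.37936972861077, 'cx': 259.65320220851856, 'cy': 191.94456664983224, 'k1': -0.041491413057307275, 'T_tool_cam': array([[-6.21395427e-05, -9.66585405e-01, -2.56344790e-01,
         6.97074004e-02],
       [ 9.99999932e-01,  3.31738954e-05, -3.67493100e-04,
         6.79588032e-05],
       [ 3.63717422e-04, -2.56344796e-01,  9.66585337e-01,
        -2.01137897e-01],
       [ 0.00000000e+00,  0.00000000e+00,  0.00000000e+00,
         1.00000000e+00]])}
```

View pics/top0.png

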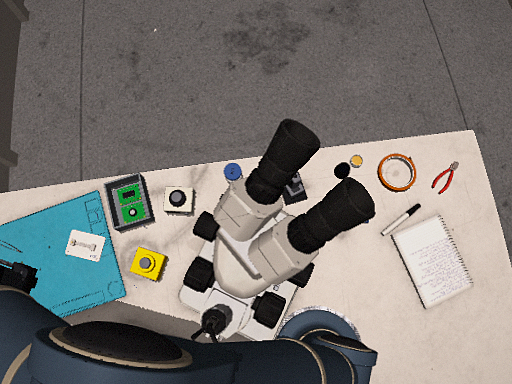

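View pics/side0.png

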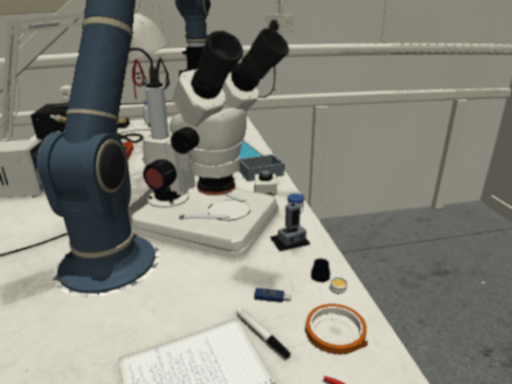

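The top view shows the tray (127,203), the white timer box with its button (178,198), the yellow look-alike (148,263), and the charging plate and lamp partly hidden by the microscope (295,188). The blue jar is at (233,172), the loupe at (342,170) and the pot at (357,160). In the side view the lamp is at (292,220), with the blue jar lid right behind it.

Run:
```python
from h import *
T=np.load('top0.npz');S=np.load('side0.npz')
c=cam('top');P=cloud(T['d'],c);cs=cam('side');Q=cloud(S['d'],cs)
for n,uv,z in [('button',(177,198),.05),('box',(178,200),.038),('traytl',(105,182),.045),('traytr',(142,175),.045),('traybr',(154,220),.045),('traybl',(116,231),.045),('chip',(129,194),.013),('coil',(132,212),.013),('jar',(233,172),.043),('plate',(295,200),.008),('yellow',(146,263),.05),('loupe',(342,170),.036),('mic',(290,140),.3),('mic2',(350,195),.3)]:
    print(n,onz(c,uv,z)[0].round(3),P[uv[1],uv[0]].round(3))
for n,uv in [('lamp grip',(292,215)),('lamp head',(290,236)),('blue',(296,198)),('mic front',(200,180)),('base r',(272,210)),('ep',(265,45)),('ep2',(215,65))]: print(n,Q[uv[1],uv[0]].round(3))
a=cv2.resize(T['im'][150:240,90:310],None,fx=3.6,fy=3.6,interpolation=cv2.INTER_CUBIC)
b=cv2.resize(S['im'][140:260,170:330],None,fx=2.5,fy=2.2,interpolation=cv2.INTER_CUBIC)
o=np.zeros((600,800,3),np.uint8); o[:a.shape[0],:a.shape[1]]=a; o[330:330+b.shape[0],:b.shape[1]]=b[:270]
save('crop.png',o)
# microscope extents by height
for h in (.1,.2,.3,.4):
  for X in(P,Q):
    m=(abs(X[...,2]-h)<.05)&(abs(X[...,0]-.35)<.4)&(X[...,1]<.45)&(X[...,1]>0.02)&(X[...,0]>.1)
    if m.any(): print(h,X[m].min(0).round(3),X[m].max(0).round(3))
```

```text
button [0.429 0.294 0.05 ] [0.425 0.292 0.062]
box [0.426 0.294 0.038] [0.42  0.29  0.061]
traytl [0.5   0.483 0.045] [0.514 0.499 0.003]
traytr [0.505 0.382 0.045] [0.514 0.389 0.02 ]
traybr [0.381 0.359 0.045] [0.39  0.37  0.004]
traybl [0.366 0.459 0.045] [ 0.375  0.476 -0.001]
chip [0.468 0.43  0.013] [0.467 0.429 0.015]
coil [0.417 0.425 0.013] [0.417 0.425 0.013]
jar [0.479 0.144 0.043] [0.479 0.144 0.043]
plate [ 0.39  -0.008  0.008] [ 0.39  -0.008  0.01 ]
yellow [0.275 0.386 0.05 ] [0.274 0.383 0.061]
loupe [ 0.447 -0.141  0.036] [ 0.447 -0.142  0.035]
mic [0.446 0.022 0.3  ] [0.377 0.049 0.475]
mic2 [ 0.323 -0.071  0.3  ] [ 0.288 -0.02   0.472]
lamp grip [ 0.427 -0.017  0.08 ]
lamp head [ 0.42  -0.03   0.032]
blue [0.483 0.138 0.041]
mic front [0.228 0.1   0.137]
base r [0.409 0.106 0.03 ]
ep [0.369 0.004 0.447]
ep2 [ 0.268 -0.046  0.42 ]
0.1 [0.1   0.032 0.05 ] [0.506 0.423 0.15 ]
0.1 [0.1   0.023 0.05 ] [0.449 0.306 0.15 ]
0.2 [0.1   0.068 0.15 ] [0.283 0.275 0.249]
0.2 [0.1  0.02 0.15] [0.342 0.228 0.25 ]
0.3 [0.119 0.02  0.251] [0.371 0.229 0.35 ]
0.3 [0.118 0.02  0.25 ] [0.376 0.198 0.35 ]
0.4 [0.101 0.02  0.35 ] [0.424 0.219 0.45 ]
0.4 [0.1  0.02 0.35] [0.424 0.213 0.45 ]
```

View pics/crop.png

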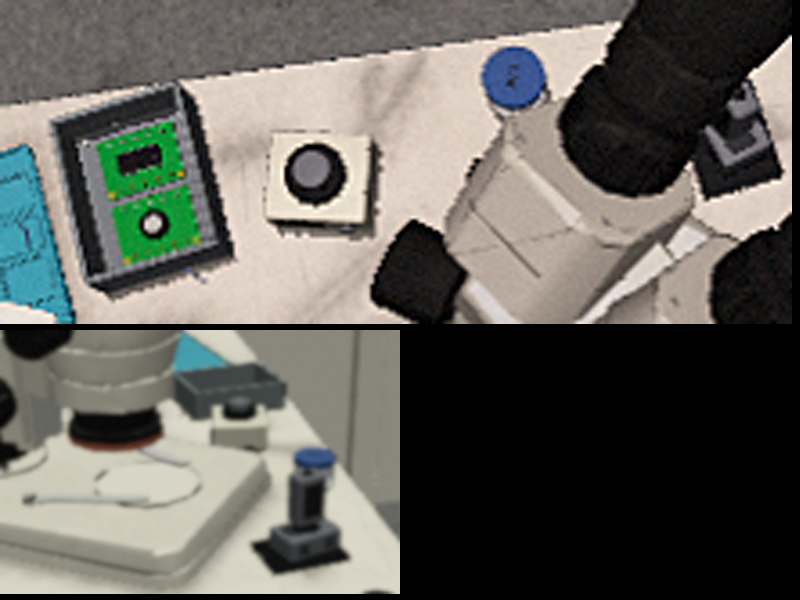

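View pics/w0.png

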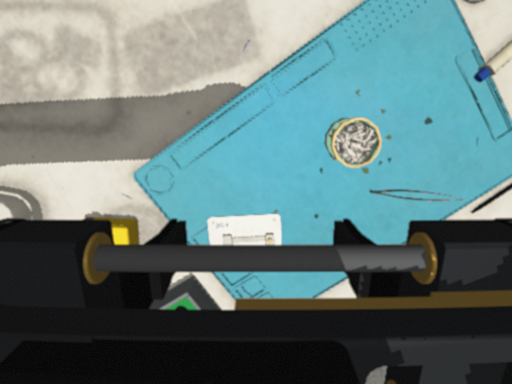

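The crop confirms it: the white box at (178,198) with the grey button is the start timer, and the yellow box at (148,263) is the look-alike. In the tray, the oblong chip is on the far board (129,194) and the coil on the near one (132,212). The lamp stands upright on the plate, under the microscope's far eyepiece. The first wrist view shows the mat, with the tray corner behind the gripper.

Run:
```python
from h import *
print([a for a in dir(manip) if a[0]!='_'])
T=np.load('top0.npz');S=np.load('side0.npz')
c=cam('top');P=cloud(T['d'],c);cs=cam('side');Q=cloud(S['d'],cs)
print('zaxis cam x row',c[4][0])
X=np.r_[P.reshape(-1,3)[T['d'].ravel()>0],Q.reshape(-1,3)[S['d'].ravel()>0]]
C=np.r_[T['im'].reshape(-1,3)[T['d'].ravel()>0],S['im'].reshape(-1,3)[S['d'].ravel()>0]].astype(int)
blue=(C[:,2]-C[:,0]>15)
r=np.hypot(X[:,0],X[:,1]);a=np.degrees(np.arctan2(X[:,1],X[:,0]))
def tab(m):
  for az in range(-15,90,5):
    print(az,[int(1000*np.percentile(X[k,2],98)) if (k:=m&(abs(a-az)<2.5)&(abs(r-q)<.025)).sum()>3 else 0 for q in np.arange(.05,.7,.05)])
print('nonblue');tab(~blue&(X[:,2]<.6)); print('blue');tab(blue&(X[:,2]>.1))
# lamp/plate in cloud
L=(abs(Q[...,0]-.41)<.08)&(abs(Q[...,1]+.02)<.07)&(Q[...,2]>.004)&(Q[...,2]<.12)
for lo,hi in((.004,.012),(.028,.04),(.05,.085),(.09,.105)):
  k=L&(Q[...,2]>lo)&(Q[...,2]<hi); 
  if k.any(): print(lo,Q[k].min(0).round(3),Q[k].max(0).round(3),Q[k].mean(0).round(3),k.sum())
```

```text
['Unreachable', 'camera_info', 'capture', 'grasp_offset', 'sense', 'sign_off']
zaxis cam x row [-0.13887001 -0.99030001 -0.00458417]
nonblue
-15 [344, 10, 4, 4, 442, 437, 2, 2, 36, 36, 3, 0, 0]
-10 [347, 7, 3, 4, 466, 438, 0, 3, 4, 3, 3, 0, 0]
-5 [351, 256, 4, 23, 475, 477, 26, 70, 52, 2, 1, 0, 0]
0 [360, 249, 3, 48, 466, 472, 459, 443, 101, 0, 0, 0, 0]
5 [368, 247, 16, 354, 436, 439, 473, 476, 0, 0, 2, 0, 0]
10 [377, 253, 48, 376, 410, 397, 462, 475, 0, 3, 3, 0, 0]
15 [391, 347, 51, 394, 395, 386, 429, 429, 47, 36, 4, 0, 0]
20 [410, 398, 52, 395, 399, 399, 399, 384, 48, 41, 3, 0, 0]
25 [431, 430, 180, 378, 386, 394, 398, 382, 47, 4, 3, 4, 0]
30 [443, 466, 191, 360, 364, 368, 372, 283, 4, 46, 43, 4, 0]
35 [455, 507, 508, 292, 324, 324, 313, 285, 29, 61, 62, 4, 44]
40 [468, 539, 561, 279, 292, 295, 182, 50, 3, 39, 46, 47, 47]
45 [470, 560, 597, 598, 280, 275, 195, 4, 4, 4, 46, 16, 46]
50 [0, 507, 599, 230, 355, 224, 196, 4, 48, 49, 44, 47, 46]
55 [0, 507, 53, 354, 433, 224, 171, 4, 62, 63, 4, 10, 13]
60 [0, 506, 52, 436, 436, 224, 52, 4, 40, 41, 4, 535, 535]
65 [0, 520, 52, 223, 224, 
[... 830 characters left out ...]
0, 0, 0]
50 [478, 533, 644, 762, 782, 0, 0, 0, 0, 0, 0, 0, 0]
55 [478, 534, 0, 0, 783, 780, 726, 0, 0, 0, 0, 0, 0]
60 [480, 534, 0, 0, 0, 765, 738, 0, 0, 0, 0, 0, 0]
65 [472, 534, 0, 0, 0, 0, 0, 0, 0, 0, 0, 297, 480]
70 [464, 535, 0, 0, 0, 0, 0, 0, 0, 0, 0, 0, 0]
75 [430, 0, 0, 0, 0, 0, 0, 0, 0, 0, 0, 0, 0]
80 [406, 0, 0, 0, 0, 0, 0, 0, 0, 0, 0, 0, 0]
85 [398, 0, 0, 0, 0, 0, 0, 0, 0, 0, 0, 0, 0]
0.004 [ 0.332 -0.042  0.004] [0.47  0.047 0.012] [ 0.414 -0.018  0.007] 270
0.028 [ 0.331 -0.033  0.028] [0.465 0.048 0.04 ] [ 0.411 -0.006  0.033] 267
0.05 [ 0.414 -0.021  0.05 ] [0.449 0.    0.085] [ 0.429 -0.013  0.068] 202
0.09 [ 0.415 -0.02   0.09 ] [0.448 0.007 0.101] [ 0.43  -0.01   0.097] 101
```

step_arm(moves=[[[-23,-20,-2,0,0,0,0],[-23,-20,-2,0,0,0,0],[-23,-20,-2,0,0,0,0],[-23,-20,-2,0,0,0,0],[-23,-20,-2,0,0,0,0],[-23,-20,-2,0,0,0,0],[-23,-20,-2,0,0,0,0],[-23,-20,0,0,0,0,0],[-23,-20,0,0,0,0,0],[-23,-20,0,0,0,0,0],[-23,-20,0,0,0,0,0],[-20,-17,0,0,0,0,0],[0,0,0,0,0,0,0]]])

```text
clock: 1.23
tcp_pos: [0.4266, 0.2884, 0.198]
tcp_rot: [0.647, 3.073, -0.004]
force: [0.8, -0.0, 0.5]
grip_width: 0.0084
gripper_force: 0.0
```

Run:
```python
from h import *
s=manip.sense();print(s['joints'].round(3),s['tcp_pos'],s['tcp_rot'],s['force'])
```

```text
[-0.751  0.193  0.084  1.895 -0.015  1.055  0.495] [0.42661034 0.28839156 0.19800964] [ 0.64681682  3.07258346 -0.00411508] [ 0.79091482 -0.01214974  0.52698096]
```

step_arm(moves=[[[0,0,0,0,0,6,0],[0,0,0,0,0,6,0],[0,0,0,0,0,6,0],[0,0,0,0,0,6,0],[0,0,0,0,0,6,0],[0,0,0,0,0,6,0],[0,0,0,0,0,6,0],[0,0,0,0,0,6,0],[0,0,0,0,0,6,0],[0,0,0,0,0,6,0],[0,0,0,0,0,6,0],[0,0,0,0,0,6,0],[0,0,0,0,0,6,0],[0,0,0,0,0,6,0],[0,0,0,0,0,6,0],[0,0,0,0,0,6,0],[0,0,0,0,0,6,0],[0,0,0,0,0,6,0],[0,0,0,0,0,6,0],[0,0,0,0,0,0,0]]])

```text
clock: 2.9
tcp_pos: [0.4233, 0.295, 0.1978]
tcp_rot: [2.926, 1.143, -0.001]
force: [-0.2, -0.5, 0.2]
grip_width: 0.0003
gripper_force: 0.0
```

Run:
```python
from h import *
im,d,c,s=shot('wrist');print(s['clock'],s['joints'].round(3),s['tcp_pos'],s['tcp_rot'],s['force'])
save('w1.png',im);np.savez('w1.npz',im=im,d=d)
o,r=ray(c,[[256,192]]);print(onz(c,[[256,192],[10,10],[500,10],[256,380]],0.03).round(3))
```

```text
2.9 [-0.973  0.196  0.33   1.905 -0.073  1.053 -1.439] [0.42334044 0.29495579 0.19782621] [ 2.92615178e+00  1.14314780e+00 -6.76304158e-04] [-0.19873238 -0.54886475  0.17783765]
[[0.399 0.279 0.03 ]
 [0.367 0.639 0.03 ]
 [0.754 0.219 0.03 ]
 [0.169 0.069 0.03 ]]
```

View pics/w1.png

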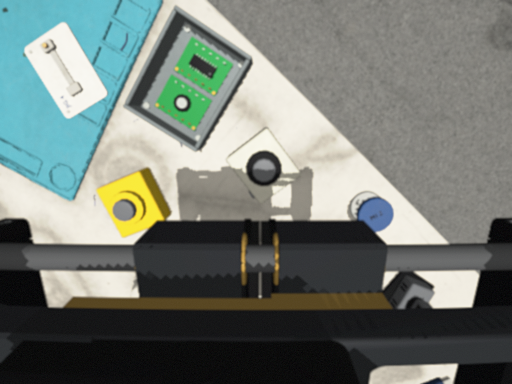

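The wrist view shows the button (263,168) on the white box, and the yellow box (125,210), which I'll leave alone. In the tray the oblong chip is at (203,66) and the coil at (182,103). The jar is at (375,213) and the lamp (410,292) is partly hidden by the gripper.

```bash
cat >> h.py <<'E'
def blob(mask,near,rad):
    m=mask.astype(np.uint8); yy,xx=np.mgrid[:m.shape[0],:m.shape[1]]
    m[(xx-near[0])**2+(yy-near[1])**2>rad**2]=0
    n,l,st,ce=cv2.connectedComponentsWithStats(m); k=1+np.argmax(st[1:,4])
    cn=max(cv2.findContours((l==k).astype(np.uint8),0,1)[0],key=cv2.contourArea)
    return cn.reshape(-1,2),st[k,4]
def rect(c,mask,near,rad,z):
    cn,a=blob(mask,near,rad); p=onz(c,cn,z)[:,:2]
    r=cv2.minAreaRect((p*1000).astype(np.float32)); b=cv2.boxPoints(r)
    e=max([b[1]-b[0],b[2]-b[1]],key=np.linalg.norm)
    return np.array(r[0])/1000,np.array(r[1]).round(1),np.degrees(np.arctan2(e[1],e[0]))%180,a
E
python3 - <<'E'
from h import *
from scipy.optimize import least_squares
T=np.load('w1.npz');im=T['im'].astype(int);d=T['d'];s=manip.sense();c=cam('wrist',s);P=cloud(d,c)
g=im.sum(2);sat=im.max(2)-im.min(2)
yy,xx=np.mgrid[:384,:512]
bl=(g<130)
print('housing',rect(c,bl,(262,168),20,.045))
gr=(g>130)&(g<420)&(sat<25); print('button z',P[160:172,258:268,2].mean(),P[166,262])
print('button',rect(c,(g>150)&(g<420)&(sat<30)&(P[...,2]>.055),(262,165),16,.062))
print('chip',rect(c,bl,(203,66),16,.013))
green=(im[...,1]-im[...,0]>40)&(im[...,1]-im[...,2]>40)
print('boards',rect(c,green,(192,80),60,.007))
print('box top',rect(c,(g>560),(262,160),45,.038))
k=(abs(P[...,2]-.045)<.006)&(xx<260)&(xx>120)&(yy<155); print('rim',rect(c,k,(190,80),90,.045))
k=(xx>385)&(yy>265)&(yy<300)&(P[...,2]>.01)&(P[...,2]<.12)
print('lamp pts',k.sum()); 
for lo,hi in((.015,.03),(.03,.04),(.09,.11)):
  q=P[k&(P[...,2]>lo)&(P[...,2]<hi)]
  if len(q): print(lo,q.min(0).round(3),q.max(0).round(3))
# FK fit
J=[[-1.19387,.46937,-.04858,1.53354,.02411,1.141,-.08231],[-.751,.193,.084,1.895,-.015,1.055,.495],[-.973,.196,.33,1.905,-.073,1.053,-1.439]]
Pt=[[.26624,.61963,.18312],[.42661,.28839,.19801],[.42334,.29496,.19783]];Rv=[[-.63303,-3.07688,.00267],[.64682,3.07258,-.00412],[2.92615,1.14315,-.00068]]
Z=lambda a:Ro.from_euler('z',a);Y=lambda a:Ro.from_euler('y',a)
def fk(q,p,sg):
    h,a3,L1,a4,L2,a6,L3,b0,b7=p[:9]
    R=Z(b0+sg[0]*q[0])*Y(q[1]);x=np.array([0,0,h])+0
    R=R*Z(sg[1]*q[2]);e=x+R.apply([a3,0,L1]);R=R*Y(q[3]);w0=e+R.apply([a4,0,L2]);R=R*Z(sg[2]*q[4])*Y(q[5]);w=w0;t=w+R.apply([a6,0,L3]);R=R*Z(sg[3]*q[6]+b7)
    return t,R,[x,e,w0,w+R.apply([0,0,0]),t]
import itertools
best=[]
for sg in itertools.product((1,-1),repeat=4):
  for b0 in(0,2.36):
    f=lambda p:np.r_[np.ravel([np.r_[(fk(q,p,sg)[0]-t)*10,(fk(q,p,sg)[1].inv()*Ro.from_rotvec(r)).as_rotvec()] for q,t,r in zip(J,Pt,Rv)]),.002*(p[:7]-[.36,0,.4,0,.4,.1,.37])]
    r=least_squares(f,[.36,0,.4,0,.4,.1,.37,b0,0]);best.append((r.cost,sg,r.x.round(3)))
best.sort(key=lambda b:b[0])
for b in best[:4]:print(b)
E
```

```text
housing (array([0.42714554, 0.29333554]), array([31.8, 39.2]), np.float32(112.8629), np.int32(205))
button z 0.06030861453864506 [0.43363067 0.30069528 0.06139666]
button (array([0.43177914, 0.29658466]), array([26.6, 26.5]), np.float32(87.97923), np.int32(303))
chip (array([0.46304492, 0.44654028]), array([0.8, 1.7]), np.float32(174.44485), np.int32(3))
boards (array([0.46891068, 0.43422128]), array([45.9, 60.1]), np.float32(100.136604), np.int32(1463))
box top (array([0.45064096, 0.31561801]), array([ 69.7, 111.4]), np.float32(131.45815), np.int32(3363))
rim (array([0.44359912, 0.42918268]), array([128.6, 100.5]), np.float32(10.048457), np.int32(2105))
lamp pts 724
0.015 [ 0.415 -0.01   0.015] [0.465 0.025 0.03 ]
0.03 [ 0.425 -0.015  0.03 ] [0.467 0.024 0.038]
(np.float64(0.0008417678375409982), (-1, -1, -1, -1), array([ 1.598,  0.483,  0.438,  0.104,  2.018,  1.743,  0.653, -0.071,
        1.499]))
(np.float64(0.0008842004683544698), (-1, -1, -1, -1), array([-0.845, -0.73 , -0.357, -0.088, -3.14 , -2.954,  0.372,  3.068,
       -1.645]))
(np.float64(0.012143283366378682), (-1, -1, 1, -1), array([-1.486, -2.58 ,  1.594, -2.153, -8.22 , -8.832,  6.298, -0.092,
        1.501]))
(np.float64(0.012494855187689061), (-1, -1, 1, -1), array([ 2.058,  2.794, -1.671,  2.453,  8.629,  9.235, -6.7  ,  3.049,
       -1.641]))
```

step_arm(moves=[[[6,4,20,0,0,0,0],[0,0,30,0,0,0,0],[0,0,30,0,0,0,0],[0,0,25,0,0,0,0],[0,0,15,0,0,0,0],[0,0,8,0,0,0,0],[0,0,0,0,0,0,0],[0,0,3,0,0,0,0],[0,0,3,0,0,0,0],[0,0,3,0,0,0,0],[0,0,0,0,0,0,0]]])

```text
clock: 3.87
tcp_pos: [0.4309, 0.2961, 0.0613]
tcp_rot: [-2.925, -1.145, -0.001]
force: [-0.1, -0.4, -0.6]
grip_width: 0.0004
gripper_force: 0.0
```

step_arm(moves=[[[0,0,2,0,0,0,0],[0,0,2,0,0,0,0],[0,0,2,0,0,0,0],[0,0,0,0,0,0,0]]])

```text
clock: 4.2
tcp_pos: [0.4306, 0.2957, 0.0548]
tcp_rot: [2.925, 1.145, -0.001]
force: [0.4, -0.1, -0.4]
grip_width: 0.0003
gripper_force: 0.0
```

step_arm(moves=[[[0,0,1,0,0,0,0],[0,0,1,0,0,0,0],[0,0,1,0,0,0,0],[0,0,0,0,0,0,0]]])

```text
clock: 4.53
tcp_pos: [0.4307, 0.2958, 0.0518]
tcp_rot: [2.925, 1.145, -0.0]
force: [0.6, 0.4, 0.3]
grip_width: 0.0004
gripper_force: 0.0
```

Run:
```python
from h import *
im,d,c,s=shot('wrist');print(s['clock'],s['joints'].round(3),s['tcp_pos'],s['tcp_rot'],s['force'])
save('w2.png',im)
```

```text
4.5333 [-0.918  0.393  0.294  2.036 -0.166  0.735 -1.346] [0.43071977 0.2957635  0.05184948] [ 2.92543897e+00  1.14502673e+00 -4.34451040e-04] [0.56595944 0.44574669 0.31961533]
```

View pics/w2.png

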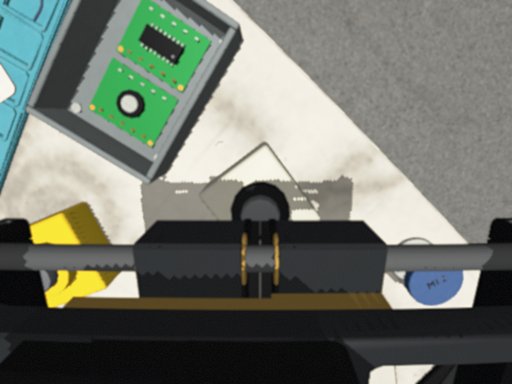

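The view shows the button (262,207) with the fingertips just at its lower edge (262,235), so the tip may be off along tool x or still above the button. I'll check the geometry.

Run:
```python
from h import *
im,d,c,s=shot('wrist'); P=cloud(d,c)
f,cx,cy,k,R,t=c
p=R@s['tcp_pos']+t; print('tcp px',cx+f*p[0]/p[2],cy+f*p[1]/p[2],'depth',p[2])
g=im.astype(int).sum(2)
for v in range(180,262,4): print(v,P[v,262].round(3),im[v,262],d[v,262].round(3))
```

```text
tcp px 259.3864511447652 214.166126439651 depth 0.2124438130424995
180 [0.448 0.309 0.038] [184 180 162] 0.22
184 [0.448 0.309 0.05 ] [16 15 15] 0.209
188 [0.446 0.307 0.05 ] [23 23 24] 0.209
192 [0.444 0.305 0.051] [18 19 19] 0.21
196 [0.442 0.304 0.054] [50 51 52] 0.207
200 [0.441 0.303 0.059] [75 76 77] 0.202
204 [0.44  0.301 0.06 ] [80 81 82] 0.202
208 [0.437 0.3   0.061] [81 81 82] 0.202
212 [0.435 0.298 0.061] [79 80 81] 0.202
216 [0.433 0.296 0.06 ] [78 79 80] 0.204
220 [0.439 0.301 0.091] [61 61 61] 0.172
224 [0.439 0.302 0.098] [21 22 21] 0.165
228 [0.439 0.301 0.103] [21 22 22] 0.161
232 [0.439 0.302 0.109] [20 19 18] 0.155
236 [0.439 0.301 0.113] [18 17 17] 0.151
240 [0.439 0.301 0.118] [24 24 22] 0.146
244 [0.456 0.317 0.173] [29 29 29] 0.087
248 [0.455 0.317 0.175] [70 70 71] 0.085
252 [0.455 0.317 0.177] [89 89 90] 0.083
256 [0.454 0.316 0.178] [103 104 104] 0.083
260 [0.453 0.316 0.177] [109 110 109] 0.083
```

step_arm(moves=[[[0,0,2,0,0,0,0],[0,0,1,0,0,0,0],[0,0,1,0,0,0,0],[0,0,0,0,0,0,0]]])

```text
clock: 4.97
tcp_pos: [0.4307, 0.2957, 0.0478]
tcp_rot: [2.925, 1.145, -0.001]
force: [-0.4, 0.1, -0.3]
grip_width: 0.0005
gripper_force: 0.0
```

Run:
```python
from h import *
im,d,c,s=shot('wrist'); P=cloud(d,c); print(s['tcp_pos'],s['force'])
for v in range(196,250,3): print(v,P[v,262].round(3),P[v,255].round(3),P[v,245].round(3),P[v,235].round(3))
np.savez('w3.npz',im=im,d=d)
```

```text
[0.43067855 0.29573888 0.04780619] [-0.40170943  0.09685004 -0.32622859]
196 [0.442 0.304 0.05 ] [0.439 0.308 0.05 ] [0.434 0.313 0.05 ] [0.428 0.318 0.046]
199 [0.442 0.304 0.056] [0.439 0.307 0.055] [0.433 0.312 0.051] [0.428 0.317 0.05 ]
202 [0.441 0.303 0.06 ] [0.438 0.307 0.06 ] [0.431 0.31  0.051] [0.426 0.315 0.05 ]
205 [0.44  0.302 0.061] [0.437 0.305 0.061] [0.431 0.309 0.056] [0.425 0.314 0.05 ]
208 [0.438 0.3   0.059] [0.435 0.304 0.061] [0.43  0.309 0.06 ] [0.423 0.312 0.051]
211 [0.437 0.299 0.061] [0.434 0.302 0.06 ] [0.429 0.307 0.059] [0.421 0.311 0.051]
214 [0.435 0.298 0.061] [0.432 0.301 0.06 ] [0.427 0.306 0.061] [0.42  0.309 0.051]
217 [0.434 0.296 0.06 ] [0.43  0.299 0.06 ] [0.426 0.305 0.061] [0.418 0.308 0.05 ]
220 [0.439 0.302 0.088] [0.437 0.305 0.088] [0.433 0.309 0.09 ] [0.454 0.327 0.162]
223 [0.439 0.301 0.091] [0.436 0.304 0.091] [0.434 0.309 0.096] [0.454 0.327 0.165]
226 [0.439 0.301 0.096] [0.436 0.304 0.096] [0.434 0.309 0.1  ] [0.454 0.327 0.167]
229 [0.439 0.301 0.101] [0.436 0.304 0.101] [0.434 0.309 0.105] [0.454 0.327 0.17 ]
232 [0.439 0.302 0.105] [0.436 0.304 0.105] [0.434 0.309 0.108] [0.454 0.326 0.172]
235 [0.439 0.301 0.108] [0.437 0.304 0.109] [0.455 0.323 0.17 ] [0.454 0.326 0.174]
238 [0.439 0.301 0.112] [0.437 0.304 0.112] [0.454 0.323 0.171] [0.454 0.326 0.175]
241 [0.439 0.302 0.116] [0.437 0.304 0.116] [0.454 0.323 0.172] [0.454 0.326 0.177]
244 [0.456 0.318 0.169] [0.454 0.319 0.169] [0.453 0.322 0.172] [0.454 0.326 0.179]
247 [0.456 0.318 0.171] [0.454 0.319 0.171] [0.453 0.321 0.172] [0.454 0.325 0.179]
```

step_arm(moves=[[[0,0,1,0,0,0,0],[0,0,1,0,0,0,0],[0,0,1,0,0,0,0],[0,0,1,0,0,0,0],[0,0,1,0,0,0,0],[0,0,0,0,0,0,0]]])

```text
clock: 5.52
tcp_pos: [0.4307, 0.2957, 0.0428]
tcp_rot: [2.925, 1.145, -0.001]
force: [-0.5, 0.0, 0.1]
grip_width: 0.0005
gripper_force: 0.0
```

step_arm(moves=[[[0,0,1,0,0,0,0],[0,0,1,0,0,0,0],[0,0,1,0,0,0,0],[0,0,1,0,0,0,0],[0,0,0,0,0,0,0]]])

```text
clock: 5.93
tcp_pos: [0.4307, 0.2958, 0.0388]
tcp_rot: [2.925, 1.145, -0.0]
force: [0.2, 0.1, 0.8]
grip_width: 0.0004
gripper_force: 0.0
```

step_arm(moves=[[[0,0,1,0,0,0,0],[0,0,1,0,0,0,0],[0,0,1,0,0,0,0],[0,0,1,0,0,0,0],[0,0,1,0,0,0,0],[0,0,0,0,0,0,0]]])

```text
clock: 6.43
tcp_pos: [0.4307, 0.2957, 0.0338]
tcp_rot: [2.925, 1.145, -0.001]
force: [0.4, 0.4, -0.4]
grip_width: 0.0001
gripper_force: 0.0
```

step_arm(moves=[[[0,0,1,0,0,0,0],[0,0,1,0,0,0,0],[0,0,1,0,0,0,0],[0,0,1,0,0,0,0],[0,0,0,0,0,0,0]]])

```text
clock: 6.85
tcp_pos: [0.4307, 0.2958, 0.0298]
tcp_rot: [2.925, 1.145, -0.001]
force: [-0.5, -0.8, -0.1]
grip_width: 0.0005
gripper_force: 0.0
```

step_arm(moves=[[[0,0,1,0,0,0,0],[0,0,1,0,0,0,0],[0,0,1,0,0,0,0],[0,0,1,0,0,0,0],[0,0,0,0,0,0,0]]])

```text
clock: 7.27
tcp_pos: [0.4307, 0.2957, 0.0258]
tcp_rot: [2.925, 1.145, -0.001]
force: [0.9, -0.4, 0.3]
grip_width: 0.0001
gripper_force: 0.0
```

Run:
```python
from h import *
im,d,c,s=shot('wrist'); P=cloud(d,c); print(s['tcp_pos'],s['force'])
for v in range(190,245,4): print(v,P[v,262].round(3),P[v,245].round(3),d[v,262])
save('w4.png',im); a=cv2.resize(im[150:270,180:340],None,fx=4,fy=4); save('w4c.png',a)
```

```text
[0.43066976 0.29574964 0.02581804] [ 0.87281542 -0.36488081  0.30585228]
190 [0.448 0.31  0.043] [0.44  0.317 0.039] 0.19052838
194 [0.448 0.309 0.05 ] [0.439 0.316 0.044] 0.18372758
198 [0.446 0.308 0.05 ] [0.439 0.315 0.05 ] 0.1838781
202 [0.444 0.306 0.05 ] [0.437 0.314 0.05 ] 0.1844234
206 [0.442 0.304 0.051] [0.435 0.312 0.05 ] 0.18443653
210 [0.442 0.304 0.057] [0.433 0.31  0.051] 0.17888574
214 [0.44  0.303 0.059] [0.433 0.31  0.057] 0.17697756
218 [0.439 0.301 0.061] [0.433 0.31  0.065] 0.17619285
222 [0.439 0.301 0.068] [0.434 0.31  0.073] 0.1691543
226 [0.439 0.301 0.074] [0.434 0.309 0.078] 0.16310269
230 [0.439 0.302 0.081] [0.434 0.309 0.084] 0.15688205
234 [0.439 0.301 0.085] [0.455 0.324 0.148] 0.15306501
238 [0.439 0.301 0.09 ] [0.455 0.323 0.15 ] 0.1476911
242 [0.439 0.302 0.096] [0.454 0.322 0.15 ] 0.14231636
```

View pics/w4c.png

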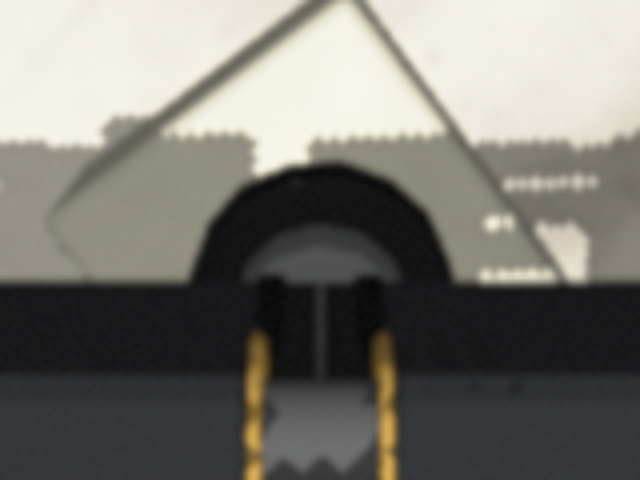

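The crop shows the finger tips (320,290) just above the button top (320,255). They end about 39 mm behind the reported TCP, so I'll keep descending gently.

step_arm(moves=[[[0,0,1,0,0,0,0],[0,0,1,0,0,0,0],[0,0,1,0,0,0,0],[0,0,1,0,0,0,0],[0,0,0,0,0,0,0]]])

```text
clock: 7.73
tcp_pos: [0.4308, 0.2959, 0.0219]
tcp_rot: [-2.925, -1.145, 0.0]
force: [-0.3, -0.8, 0.8]
grip_width: 0.0003
gripper_force: 0.7
```

step_arm(moves=[[[0,0,1,0,0,0,0],[0,0,1,0,0,0,0],[0,0,1,0,0,0,0],[0,0,0,0,0,0,0]]])

```text
clock: 8.07
tcp_pos: [0.4309, 0.2959, 0.0191]
tcp_rot: [-2.925, -1.145, -0.0]
force: [-1.6, 0.0, 3.3]
grip_width: 0.0006
gripper_force: 1.5
```

step_arm(moves=[[[0,0,1,0,0,0,0],[0,0,1,0,0,0,0],[0,0,1,0,0,0,0],[0,0,0,0,0,0,0]]])

```text
clock: 8.4
tcp_pos: [0.4308, 0.2959, 0.016]
tcp_rot: [-2.925, -1.145, -0.0]
force: [-0.9, -1.7, 5.0]
grip_width: 0.0005
gripper_force: 2.4
```

step_arm(moves=[[[0,0,1,0,0,0,0],[0,0,0,0,0,0,0]]])

```text
clock: 8.57
tcp_pos: [0.4309, 0.2959, 0.0158]
tcp_rot: [-2.925, -1.145, 0.0]
force: [-2.3, -1.3, 10.7]
grip_width: 0.0006
gripper_force: 5.2
```

step_arm(moves=[[[0,0,-5,0,0,0,0],[0,0,-20,0,0,0,0],[0,0,-30,0,0,0,50],[0,0,-30,0,0,0,87],[0,0,-30,0,0,0,87],[0,0,-30,0,0,0,87],[0,0,-30,0,0,0,87],[0,0,-30,0,0,0,87],[0,0,0,0,0,0,87],[0,0,0,0,0,0,87]]])

```text
clock: 9.4
tcp_pos: [0.4317, 0.2965, 0.2215]
tcp_rot: [-2.924, -1.144, -0.006]
force: [-0.6, -0.1, -1.3]
grip_width: 0.046
gripper_force: 0.0
```

Run:
```python
from h import *
im,d,c,s=shot('wrist'); P=cloud(d,c); print(s['clock'],s['joints'].round(4).tolist(),s['tcp_pos'],s['tcp_rot'],s['grip_width'])
np.savez('w5.npz',im=im,d=d)
t=np.array(s['tcp_pos']);Rt=Ro.from_rotvec(s['tcp_rot'])
L=Rt.inv().apply((P-t).reshape(-1,3)).reshape(P.shape)
near=(d>0)&(d<.2)&(L[...,2]>-.12)
print('near pts z max',L[near][:,2].max())
for y in range(-60,61,5):
    k=near&(abs(L[...,1]*1000-y)<2.5)
    if k.any(): print(y,k.sum(),'zmax',L[k][:,2].max().round(4),'x at',L[k][np.argmax(L[k][:,2])].round(3))
```

```text
9.4 [-0.9754, 0.1844, 0.3412, 1.8613, -0.0695, 1.1033, -1.4331] [0.43172827 0.29651582 0.22145744] [-2.92396728 -1.14438474 -0.00577367] 0.04597322376238737
near pts z max -0.03831111261238895
-55 59 zmax -0.1133 x at [ 0.037 -0.055 -0.113]
-50 109 zmax -0.1139 x at [ 0.038 -0.051 -0.114]
-45 111 zmax -0.1138 x at [ 0.038 -0.046 -0.114]
-40 119 zmax -0.1132 x at [ 0.037 -0.038 -0.113]
-35 128 zmax -0.0658 x at [ 0.011 -0.033 -0.066]
-30 532 zmax -0.0383 x at [ 0.011 -0.028 -0.038]
-25 1297 zmax -0.0383 x at [ 0.01  -0.026 -0.038]
25 729 zmax -0.0384 x at [ 0.01   0.026 -0.038]
30 1090 zmax -0.0392 x at [ 0.011  0.03  -0.039]
35 136 zmax -0.0645 x at [ 0.011  0.033 -0.064]
40 116 zmax -0.1134 x at [ 0.038  0.041 -0.113]
45 108 zmax -0.1135 x at [ 0.038  0.047 -0.114]
50 107 zmax -0.1134 x at [ 0.038  0.049 -0.113]
55 73 zmax -0.1134 x at [ 0.038  0.054 -0.113]
```

```bash
cat > fk.py <<'E'
from h import *
from scipy.optimize import least_squares
Z=lambda a:Ro.from_euler('z',-a);Y=lambda a:Ro.from_euler('y',a)
def fk(q,p):
    h,a3,L1,a4,L2,a6,L3,o3,o5=p
    x=np.array([0,0,h]);R=Z(q[0])*Y(q[1])*Z(q[2]);e=x+R.apply([a3,0,L1]);R=R*Y(q[3]);w=e+R.apply([a4,o3,L2]);R=R*Z(q[4])*Y(q[5]);m=w+R.apply([a6,o5,0]);t=w+R.apply([a6,o5,L3])
    return t,R*Z(q[6])*Z(-np.pi/2),[x,e,w,m,t]
J=[[-1.19387,.46937,-.04858,1.53354,.02411,1.141,-.08231],[-.751,.193,.084,1.895,-.015,1.055,.495],[-.973,.196,.33,1.905,-.073,1.053,-1.439],[-.918,.393,.294,2.036,-.166,.735,-1.346],[-.9754,.1844,.3412,1.8613,-.0695,1.1033,-1.4331]]
Pt=[[.26624,.61963,.18312],[.42661,.28839,.19801],[.42334,.29496,.19783],[.43072,.29576,.05185],[.43173,.29652,.22146]]
Rv=[[-.63303,-3.07688,.00267],[.64682,3.07258,-.00412],[2.92615,1.14315,-.00068],[2.92544,1.14503,-.00043],[-2.92397,-1.14438,-.00577]]
g0=np.array([.36,0,.4,0,.4,.1,.37,0,0])
def fit():
    f=lambda p:np.r_[np.ravel([(fk(q,p)[0]-t)*10 for q,t in zip(J,Pt)]),.02*(p-g0)]
    return least_squares(f,g0).x
E
python3 - <<'E'
from fk import *
p=fit();print(p.round(3))
for q,t,r in zip(J,Pt,Rv):
    a,R,ch=fk(q,p);print((a-t).round(4),(R.inv()*Ro.from_rotvec(r)).as_rotvec().round(3),np.round(ch[1:4],2).tolist())
E
```

```text
[ 0.72  -0.002  0.537 -0.015  0.472  0.001  0.831 -0.062  0.021]
[-0.0013  0.0006 -0.0001] [-0. -0. -0.] [[0.09, 0.22, 1.2], [0.29, 0.62, 1.01], [0.27, 0.62, 1.01]]
[ 0.0027  0.0018 -0.0014] [0. 0. 0.] [[0.07, 0.07, 1.25], [0.44, 0.28, 1.03], [0.43, 0.29, 1.03]]
[-0.0019 -0.0019  0.0005] [-0.  0. -0.] [[0.06, 0.09, 1.25], [0.44, 0.28, 1.03], [0.42, 0.29, 1.03]]
[ 0.0005 -0.0002 -0.0001] [ 0. -0.  0.] [[0.12, 0.16, 1.22], [0.44, 0.28, 0.88], [0.43, 0.3, 0.88]]
[-0.0007 -0.0007  0.0012] [-0.  0.  0.] [[0.05, 0.08, 1.25], [0.44, 0.28, 1.05], [0.43, 0.29, 1.05]]
```

```bash
cat >> fk.py <<'E'
def pts():
    T=np.load('top0.npz');S=np.load('side0.npz');o=[]
    for n,A in(('top',T),('side',S)):
        P=cloud(A['d'],cam(n));C=A['im'].astype(int);k=(A['d']>0)
        o.append(np.c_[P[k],C[k]])
    return np.concatenate(o)
E
python3 - <<'E'
from fk import *
X=pts();W=np.load('w5.npz');s=manip.sense()
Pw=cloud(W['d'],cam('wrist',s))[W['d']>.15]
A=np.r_[X[:,:3],Pw]
def reg(z0,z1,r=.055): 
    return A[(A[:,2]>z0)&(A[:,2]<z1)&(np.hypot(A[:,0]-.433,A[:,1]+.007)<r)]
for z0,z1 in((.006,.011),(.025,.039),(.05,.095),(.096,.108)):
    q=reg(z0,z1);
    if len(q)>5:
        r=cv2.minAreaRect((q[:,:2]*1000).astype(np.float32));b=cv2.boxPoints(r);e=max([b[1]-b[0],b[2]-b[1]],key=np.linalg.norm);print(z0,len(q),np.round(r[0],1),np.round(r[1],1),np.degrees(np.arctan2(e[1],e[0]))%180)
blue=(X[:,5]-X[:,3]>15)
E=X[(X[:,2]>.36)&(X[:,0]>.24)&(X[:,1]<.16)&(X[:,2]<.55)&~blue]
for x in np.arange(.25,.46,.02):
    for sgn,nm in((0,'y<-.0'),(1,'all')):
        pass
    q=E[abs(E[:,0]-x)<.01]
    if len(q): print(round(x,2),'y',np.percentile(q[:,1],[1,50,99]).round(3),'z',np.percentile(q[:,2],[1,50,99]).round(3),len(q))
B=X[blue&(X[:,2]>.5)&(X[:,1]>.1)]
print('blue fore',B[:,:3].min(0),B[:,:3].max(0))
# radius est of links about model lines in state 0
p=fit(); d=.48; p[0]-=d;p[6]-=d; ch=fk(J[0],p)[2]; print(np.round(ch,3))
for i,nm in((0,'upper'),(1,'fore'),(3,'tool')):
    a,b=ch[i],ch[i+1];L=np.linalg.norm(b-a);u=(b-a)/L
    Y_=X[(X[:,2]>.12)][:,:3]-a;t=Y_@u;r=np.linalg.norm(Y_-np.outer(t,u),axis=1)
    for lo in np.arange(0,1,.2):
        k=(t>lo*L)&(t<(lo+.2)*L)&(r<.15); print(nm,round(lo,1),k.sum(),np.percentile(r[k],[5,50,95]).round(3) if k.sum()>5 else '')
E
```

```text
0.006 352 [425.5  -5.9] [81.3 63.4] 7.6871505
0.025 370 [430.7  -5.4] [60.5 43.9] 19.242762
0.05 307 [430.5  -5.5] [32.8 26.3] 22.01514
0.096 129 [430.   -4.1] [31.3 23.6] 20.593248
0.25 y [-0.052  0.009  0.119] z [0.362 0.411 0.469] 2103
0.27 y [-0.061  0.005  0.149] z [0.361 0.425 0.477] 2285
0.29 y [-0.061 -0.     0.157] z [0.363 0.425 0.476] 1921
0.31 y [-0.054  0.08   0.158] z [0.362 0.396 0.469] 1429
0.33 y [0.051 0.085 0.157] z [0.363 0.397 0.424] 1174
0.35 y [0.022 0.058 0.146] z [0.365 0.424 0.46 ] 1593
0.37 y [0.004 0.042 0.108] z [0.365 0.45  0.477] 1381
0.39 y [0.    0.048 0.081] z [0.393 0.442 0.477] 765
0.41 y [0.006 0.038 0.063] z [0.42  0.437 0.469] 583
0.43 y [0.024 0.035 0.046] z [0.434 0.441 0.45 ] 34
blue fore [0.04012768 0.10009146 0.5021963 ] [0.20552381 0.31620646 0.78466623]
[[0.    0.    0.24 ]
 [0.089 0.224 0.719]
 [0.286 0.616 0.534]
 [0.265 0.622 0.534]
 [0.265 0.621 0.183]]
upper 0.0 5259 [0.044 0.058 0.079]
upper 0.2 3485 [0.041 0.057 0.066]
upper 0.4 3938 [0.042 0.066 0.076]
upper 0.6 2166 [0.063 0.07  0.074]
upper 0.8 2641 [0.067 0.077 0.087]
fore 0.0 6643 [0.064 0.086 0.097]
fore 0.2 975 [0.065 0.068 0.069]
fore 0.4 0 
fore 0.6 21 [0.035 0.038 0.041]
fore 0.8 745 [0.032 0.048 0.091]
tool 0.0 655 [0.029 0.04  0.075]
tool 0.2 463 [0.031 0.036 0.04 ]
tool 0.4 910 [0.047 0.066 0.099]
tool 0.6 283 [0.039 0.089 0.098]
tool 0.8 37 [0.053 0.055 0.056]
```

```bash
cat >> fk.py <<'E'
lo=np.array([-2.59,-.33,-1.39,.1,-1.04,.21,-2.66]);hi=np.array([2.59,1.99,1.29,2.45,4.18,1.99,2.66])
P0=fit(); P0[0]-=.48; P0[6]-=.48
def scope():
    X=pts();b=X[:,5]-X[:,3]>15;r=np.hypot(X[:,0],X[:,1])
    k=~b&(X[:,2]>.06)&(X[:,2]<.49)&(r>.16)&(X[:,0]>.1)&(X[:,0]<.46)&(X[:,1]>-.1)&(X[:,1]<.3)
    k&=~((X[:,2]<.11)&(X[:,0]>.39)&(X[:,1]<.05))
    Q=np.unique((X[k][:,:3]/.012).round(),axis=0)*.012; return Q
def body(q):
    t,R,(x,e,w,m,_)=fk(q,P0);o=[]
    for s in np.linspace(0,1,15): o+=[np.r_[x+(e-x)*s,.065],np.r_[e+(w-e)*s,.07-.025*s],]
    for z in np.linspace(-.35,-.23,5): o.append(np.r_[t+R.apply([0,0,z]),.045])
    for z in (-.21,-.17,-.13):
        for y in (-.075,-.04,0,.04,.075): 
            o.append(np.r_[t+R.apply([0,y,z]),.035])
    return np.array(o)
def clear(q,S,full=False):
    B=body(q);d=np.linalg.norm(B[:,None,:3]-S[None],axis=2).min(1)-B[:,3]
    return (d.min(),int(d.argmin())) if not full else d
def ik(pos,R,q0,j3=None):
    def f(q):
        t,Rr,_=fk(q,P0);return np.r_[(t-pos)*5,(Rr.inv()*R).as_rotvec(),(.0005*(q-q0) if j3 is None else 3*(q[2]-j3))]
    r=least_squares(f,np.clip(q0,lo+.01,hi-.01),bounds=(lo,hi));
    return r.x,np.linalg.norm(f(r.x)[:6])
def tool(az_y,tilt):  # closing-axis azimuth, tilt about it (deg): + leans top along tool -x... 
    y=np.array([np.cos(np.radians(az_y)),np.sin(np.radians(az_y)),0]);z=np.array([0,0,-1.]);x=np.cross(y,z)
    return Ro.from_matrix(np.c_[x,y,z])*Ro.from_euler('y',np.radians(tilt))
E
python3 - <<'E'
from fk import *
S=scope();print(len(S));g=np.array([.4305,-.005,.082])
for az,j7 in((-70,-1.5),(110,1.5)):
  for tilt in(-30,-20,-10,0,10,20,30):
    R=tool(az,tilt);pos=g+R.apply([0,0,.058]);out=[]
    q0=np.array([0,.3,0,2.0,0,.8,j7])
    for j3 in(0,.3,.6,.9,1.2,-.3,-.6,-.9,-1.2):
        if j3 in(0,-.3): q=q0
        q,e=ik(pos,R,q,j3)
        out.append((j3,round(clear(q,S)[0],3),clear(q,S)[1]) if e<.01 else (j3,'x'))
    print(az,tilt,'top leans',(-R.apply([0,0,1])[:2]).round(2),out)
E
```

```text
2164
-70 -30 top leans [0.47 0.17] [(0, np.float64(-0.009), 17), (0.3, np.float64(-0.016), 17), (0.6, np.float64(-0.04), 14), (0.9, np.float64(-0.018), 14), (1.2, np.float64(-0.054), 14), (-0.3, np.float64(0.002), 19), (-0.6, np.float64(0.012), 19), (-0.9, np.float64(0.026), 19), (-1.2, np.float64(0.048), 16)]
-70 -20 top leans [0.32 0.12] [(0, np.float64(-0.021), 21), (0.3, np.float64(-0.029), 19), (0.6, np.float64(-0.041), 16), (0.9, np.float64(-0.043), 14), (1.2, np.float64(-0.056), 16), (-0.3, np.float64(-0.012), 21), (-0.6, np.float64(-0.003), 21), (-0.9, np.float64(0.009), 21), (-1.2, np.float64(0.027), 21)]
-70 -10 top leans [0.16 0.06] [(0, np.float64(-0.029), 23), (0.3, np.float64(-0.033), 23), (0.6, np.float64(-0.043), 23), (0.9, np.float64(-0.049), 16), (1.2, np.float64(-0.05), 16), (-0.3, np.float64(-0.025), 23), (-0.6, np.float64(-0.019), 23), (-0.9, np.float64(-0.009), 23), (-1.2, np.float64(0.005), 23)]
-70 0 top leans [-0. -0.] [(0, np.float64(-0.033), 23), (0.3, np.float64(-0.041), 23), (0.6, np.float64(-0.045), 23), (0.9, np.float64(-0.042), 23), (1.2, np.float64(-0
[... 1868 characters left out ...]
.float64(-0.019), 23), (-0.9, np.float64(-0.009), 23), (-1.2, np.float64(0.005), 23)]
110 20 top leans [0.32 0.12] [(0, np.float64(-0.021), 21), (0.3, np.float64(-0.029), 19), (0.6, np.float64(-0.041), 16), (0.9, np.float64(-0.043), 14), (1.2, np.float64(-0.056), 16), (-0.3, np.float64(-0.012), 21), (-0.6, np.float64(-0.003), 21), (-0.9, np.float64(0.009), 21), (-1.2, np.float64(0.027), 21)]
110 30 top leans [0.47 0.17] [(0, np.float64(-0.009), 17), (0.3, np.float64(-0.016), 17), (0.6, np.float64(-0.04), 14), (0.9, np.float64(-0.018), 14), (1.2, np.float64(-0.054), 14), (-0.3, np.float64(0.002), 19), (-0.6, np.float64(0.012), 19), (-0.9, np.float64(0.026), 19), (-1.2, np.float64(0.048), 16)]
```

```bash
cat >> fk.py <<'E'
def jac(q):
    t,R,_=fk(q,P0);o=[]
    for i in range(7):
        d=np.array(q,float);d[i]+=1e-5;a,b,_=fk(d,P0);o.append(np.r_[(a-t)/1e-5,(b*R.inv()).as_rotvec()/1e-5])
    return np.array(o).T
def sim(q,rows,W=np.ones(7),log=None):
    q=np.array(q,float);t,R,_=fk(q,P0)
    for r in rows:
        t=t+R.apply(np.array(r[:3])/1000);R=R*Ro.from_rotvec(np.radians(r[3:6]))
        for _ in range(4):
            a,b,_=fk(q,P0);e=np.r_[t-a,(R*b.inv()).as_rotvec()];Jm=jac(q)
            q=q+W*(np.linalg.pinv(Jm*W)@e)
        if log is not None: log.append(q.copy())
    return q
E
python3 - <<'E'
from fk import *
for nm,W in(('unit',np.ones(7)),('spd',np.array([2.57,2.57,3.14,3.14,3.14,3.14,3.14]))):
    q=sim(J[0],[[-23,-20,-2,0,0,0]]*7+[[-23,-20,0,0,0,0]]*4+[[-20,-17,0,0,0,0]],W);print(nm,q.round(3),'true',J[1])
    q=sim(J[1],[[0,0,0,0,0,6]]*19,W);print(q.round(3),'true',J[2])
    q=sim(J[2],[[6,4,20,0,0,0]]+[[0,0,24.2,0,0,0]]*5+[[0,0,6,0,0,0]],W);print(q.round(3),'true',J[3])
E
```

```text
unit [-0.771  0.188  0.093  1.899 -0.019  1.056  0.495] true [-0.751, 0.193, 0.084, 1.895, -0.015, 1.055, 0.495]
[-0.97   0.206  0.339  1.898 -0.075  1.051 -1.434] true [-0.973, 0.196, 0.33, 1.905, -0.073, 1.053, -1.439]
[-0.915  0.389  0.289  2.042 -0.163  0.733 -1.351] true [-0.918, 0.393, 0.294, 2.036, -0.166, 0.735, -1.346]
spd [-0.837  0.191  0.169  1.9   -0.036  1.055  0.512] true [-0.751, 0.193, 0.084, 1.895, -0.015, 1.055, 0.495]
[-0.932  0.203  0.294  1.897 -0.064  1.051 -1.445] true [-0.973, 0.196, 0.33, 1.905, -0.073, 1.053, -1.439]
[-0.919  0.39   0.295  2.042 -0.166  0.733 -1.348] true [-0.918, 0.393, 0.294, 2.036, -0.166, 0.735, -1.346]
```

Run:
```python
from fk import *
q0=np.array(J[4]);p0=fk(q0,P0)[0]
def go(q,pos,R,n=30,log=None):
    # straight interpolation to pose, keeping pinv
    t,R0,_=fk(q,P0);rv=(R0.inv()*R).as_rotvec()
    for i in range(1,n+1):
        tt=t+(np.array(pos)-t)*i/n;RR=R0*Ro.from_rotvec(rv*i/n)
        for _ in range(3):
            a,b,_=fk(q,P0);q=q+np.linalg.pinv(jac(q))@np.r_[tt-a,(RR*b.inv()).as_rotvec()]
        if log is not None: log.append(q)
    return q
def rz(q,deg,n=15): return sim(q,[[0,0,0,0,0,deg/n]]*n)
g=np.array([.4305,-.005,.082]);S=scope()
def lamp(q,az,tilt,up=.12):
    log=[];R=tool(az,tilt);pos=g+R.apply([0,0,.058])
    q=go(q,pos+[.08,-.02,up],R,30,log);q=go(q,pos+[0,0,up-.04],R,20,log);q=go(q,pos,R,20,log)
    return q,min((clear(x,S) for x in log))
qa=rz(q0,-157);print('A',qa.round(2));
for t in(20,30,38): r=lamp(qa,110,t);print(t,r[0].round(2),r[1],clear(r[0],S))
for axis in('x','y'):
  for t in(-35,35):
    for d in(-120,120,-200):
        R0=fk(q0,P0)[1];q=go(q0,p0,R0*Ro.from_euler(axis,np.radians(t)),10);
        # rotate about world z keep tilt in world => rotate about vertical
        for k in range(12): 
            a,b,_=fk(q,P0);q=go(q,p0,Ro.from_euler('z',np.radians(-d/12))*b,1)
        q=rz(go(q,p0,fk(rz(q0,d),P0)[1],10),-d);print(axis,t,d,'loop ->',q.round(2))
```

```text
A [-0.71  0.17  0.03  1.86 -0.01  1.11  1.24]
20 [-0.29  0.46  0.2   2.05 -0.    0.98  1.82] (np.float64(-0.024161650582773676), 19) (np.float64(-0.024161650582773676), 19)
30 [-0.3   0.55  0.19  1.96  0.02  1.15  1.8 ] (np.float64(-0.014547354621957512), 17) (np.float64(-0.014547354621957512), 17)
38 [-0.3   0.63  0.18  1.88  0.04  1.29  1.78] (np.float64(-0.005663577527503835), 15) (np.float64(-0.005663577527503835), 15)
x -35 -120 loop -> [-3.08 -0.23  2.28  1.85  0.19  1.15 -1.69]
x -35 120 loop -> [-1.08  0.19  0.46  1.86 -0.1   1.1  -1.4 ]
x -35 -200 loop -> [-3.09 -0.22  2.28  1.85  0.19  1.15 -1.69]
x 35 -120 loop -> [-0.8   0.17  0.14  1.86 -0.03  1.11 -1.48]
x 35 120 loop -> [ 0.01  0.21 -0.8   1.85  0.17  1.14 -1.67]
x 35 -200 loop -> [-0.84  0.18  0.19  1.86 -0.04  1.11 -1.47]
y -35 -120 loop -> [-1.02  0.19  0.39  1.86 -0.08  1.1  -1.42]
y -35 120 loop -> [-1.1   0.2   0.48  1.86 -0.1   1.1  -1.4 ]
y -35 -200 loop -> [-1.59  1.04  1.78  1.9  -1.01  1.57 -0.46]
y 35 -120 loop -> [-1.67  0.69  1.51  1.89 -0.72  1.29 -0.76]
y 35 120 loop -> [-0.18  0.19 -0.57  1.85  0.11  1.13 -1.62]
y 35 -200 loop -> [-1.64  0.47  1.3   1.88 -0.5   1.17 -1.  ]
```

```bash
cat >> fk.py <<'E'
def go(q,pos,R,n=30,log=None):
    t,R0,_=fk(q,P0);rv=(R0.inv()*R).as_rotvec()
    for i in range(1,n+1):
        tt=t+(np.array(pos)-t)*i/n;RR=R0*Ro.from_rotvec(rv*i/n)
        for _ in range(2):
            a,b,_=fk(q,P0);q=q+np.linalg.pinv(jac(q))@np.r_[tt-a,(RR*b.inv()).as_rotvec()]
        if log is not None: log.append(q)
    return q
g=np.array([.4305,-.005,.082])
def lamp(q,az,tilt,log,up=.12):
    R=tool(az,tilt);pos=g+R.apply([0,0,.058])
    q=go(q,pos+[.08,-.02,up],R,14,log);q=go(q,pos+[0,0,up-.04],R,6,log);return go(q,pos,R,6,log)
E
cat > rs.py <<'E'
import sys
from fk import *
rng=np.random.default_rng(int(sys.argv[1]));S=scope()[::3];q0=np.array(J[4]);p0=fk(q0,P0)[0];R0=fk(q0,P0)[1];best=[]
import time;t0=time.time()
while time.time()-t0<150:
    az=rng.choice([-70,110]);tilt=(-1 if az<0 else 1)*rng.choice([25,30]);n=rng.integers(1,4);wp=[];q=q0;log=[];ok=True
    for _ in range(n):
        pos=np.array([.52,.1,.28])+rng.uniform(-1,1,3)*[.1,.2,.06];yaw=rng.uniform(-60,240)-70;ax=rng.uniform(-35,35,2)
        w=(pos.round(2),round(yaw/5)*5,(ax/5).round()*5);wp.append(w)
        R=tool(w[1],0)*Ro.from_rotvec(np.radians([w[2][0],w[2][1],0]))
        l=[];q=go(q,w[0],R,16,l);log+=l
        if any(((x<lo+.03)|(x>hi-.03)).any() for x in l): ok=False;break
    if not ok: continue
    q=lamp(q,az,tilt,log)
    if any(((x<lo+.03)|(x>hi-.03)).any() for x in log): continue
    c=min(clear(x,S)[0] for x in log[::2]+[q]);best.append((c,az,tilt,wp,q.round(2)))
best.sort(key=lambda b:-b[0])
print(len(best))
for b in best[:3]:print(b)
E
for i in 1 2 3 4; do OMP_NUM_THREADS=1 python3 rs.py $i & done; wait; nproc
```

```text
this script no longer has the robot
this script no longer has the robot
this script no longer has the robot
306
(np.float64(0.004365717032643886), np.int64(110), np.int64(30), [(array([0.59, 0.07, 0.25]), -65, array([ 10., -30.]))], array([ 0.05,  0.54, -0.26,  1.95,  0.21,  1.2 ,  1.58]))
(np.float64(0.002972315432079514), np.int64(110), np.int64(30), [(array([0.62, 0.08, 0.3 ]), -50, array([ 10., -30.]))], array([ 0.02,  0.54, -0.22,  1.95,  0.2 ,  1.2 ,  1.6 ]))
(np.float64(0.0027413701504994323), np.int64(110), np.int64(30), [(array([0.61, 0.28, 0.22]), -75, array([20.,  5.]))], array([ 0.01,  0.54, -0.21,  1.95,  0.2 ,  1.2 ,  1.6 ]))
4Exception ignored in: <_io.TextIOWrapper mode='rw' encoding='UTF-8'>
Traceback (most recent call last):
BrokenPipeError: [Errno 32] Broken pipe
Exception ignored in: <_io.TextIOWrapper mode='rw' encoding='UTF-8'>
Traceback (most recent call last):
BrokenPipeError: [Errno 32] Broken pipe
Exception ignored in: <_io.TextIOWrapper mode='rw' encoding='UTF-8'>
Traceback (most recent call last):
BrokenPipeError: [Errno 32] Broken pipe
```

```bash
cat > v.py <<'E'
from fk import *
S=scope()[::2];q0=np.array(J[4])
def chip(q,az,tilt,log):
    R=tool(az,tilt);gp=np.array([.469,.434,.023+.074]);pos=gp+R.apply([0,0,.058])
    t,R1,_=fk(q,P0)
    q=go(q,t+[0,0,.04],R1,4,log);q=go(q,t+[.05,-.01,.11],R1,6,log);m=np.array([.56,.2,0]);m[2]=pos[2]+.11
    q=go(q,[.56,.15,.11+t[2]],R1,10,log);q=go(q,pos+[0,0,.09],R,20,log);return go(q,pos,R,6,log)
lim=lambda l:min(np.minimum(x-lo,hi-x).min() for x in l)
for w in([.59,.07,.25],[.59,.07,.3],[.58,.15,.26]):
  for yaw in(-65,-75):
   for tx,ty in((10,-30),(20,-30),(20,0)):
    for az,tilt in((110,30),(110,36),):
      log=[];q=go(q0,w,tool(yaw,0)*Ro.from_rotvec(np.radians([tx,ty,0])),16,log);q=lamp(q,az,tilt,log)
      c=min((clear(x,S) for x in log));l2=[];q2=chip(q,10,tilt,l2)
      print(w,yaw,tx,ty,az,tilt,'|',round(c[0],3),clear(q,S)[0].round(3),round(lim(log),2),q.round(2),'| chip',round(min((clear(x,S) for x in l2))[0],3),round(lim(l2),2),q2.round(2))
E
python3 v.py
```

```text
[0.59, 0.07, 0.25] -65 10 -30 110 30 | -0.032 0.0 0.16 [ 0.05  0.54 -0.26  1.95  0.21  1.2   1.58] | chip -0.01 0.33 [-0.41  0.52 -0.25  1.97 -0.71  0.54  0.15]
[0.59, 0.07, 0.25] -65 10 -30 110 36 | -0.032 0.006 0.16 [ 0.05  0.6  -0.28  1.89  0.23  1.31  1.55] | chip -0.014 0.15 [-0.31  0.54 -0.34  2.01 -0.89  0.53  0.35]
[0.59, 0.07, 0.25] -65 20 -30 110 30 | -0.026 0.002 0.09 [ 0.08  0.54 -0.3   1.95  0.23  1.21  1.56] | chip -0.006 0.32 [-0.38  0.52 -0.29  1.97 -0.68  0.53  0.12]
[0.59, 0.07, 0.25] -65 20 -30 110 36 | -0.026 0.007 0.08 [ 0.09  0.6  -0.33  1.89  0.25  1.32  1.53] | chip -0.017 0.19 [-0.28  0.54 -0.38  2.01 -0.85  0.52  0.32]
[0.59, 0.07, 0.25] -65 20 0 110 30 | -0.002 -0.002 0.32 [-0.03  0.54 -0.16  1.95  0.18  1.19  1.62] | chip -0.017 0.25 [-0.48  0.51 -0.17  1.98 -0.79  0.56  0.21]
[0.59, 0.07, 0.25] -65 20 0 110 36 | 0.003 0.003 0.24 [-0.02  0.59 -0.19  1.89  0.19  1.3   1.6 ] | chip -0.01 0.08 [-0.38  0.53 -0.24  2.01 -0.96  0.56  0.41]
[0.59, 0.07, 0.25] -75 10 -30 110 30 | -0.063 -0.056 -0.97 [-0.96  1.14  1.32  1.99 -0.75  1.38 -3.59] | chip -0.059 -2.98 [
[... 4064 characters left out ...]
61 -2.94 [-1.39  1.32  1.43  2.02 -1.85  1.79 -5.51]
[0.58, 0.15, 0.26] -75 20 -30 110 30 | -0.03 0.002 0.09 [ 0.1   0.55 -0.33  1.95  0.25  1.22  1.54] | chip -0.004 0.32 [-0.36  0.52 -0.32  1.97 -0.66  0.53  0.1 ]
[0.58, 0.15, 0.26] -75 20 -30 110 36 | -0.03 0.008 0.07 [ 0.11  0.61 -0.36  1.89  0.27  1.33  1.51] | chip -0.02 0.22 [-0.25  0.55 -0.41  2.   -0.82  0.51  0.3 ]
[0.58, 0.15, 0.26] -75 20 0 110 30 | -0.002 -0.002 0.31 [-0.03  0.54 -0.16  1.95  0.18  1.19  1.62] | chip -0.017 0.25 [-0.48  0.51 -0.17  1.98 -0.79  0.56  0.21]
[0.58, 0.15, 0.26] -75 20 0 110 36 | 0.003 0.003 0.23 [-0.01  0.59 -0.19  1.89  0.2   1.3   1.6 ] | chip -0.01 0.08 [-0.38  0.53 -0.25  2.01 -0.96  0.56  0.41]
```

```bash
cat > rs2.py <<'E'
from fk import *
import time
from v0 import chip,lim
rng=np.random.default_rng(5);S=scope()[::3];q0=np.array(J[4]);best=[];t0=time.time();n=0
while time.time()-t0<400:
    n+=1;q=q0;log=[];wp=[];ok=True;tilt=-rng.choice([30,36])
    for k in range(rng.integers(2,4)):
        w=(np.array([.58,.12,.28]),int(rng.integers(-28,16)*10),rng.integers(-3,4,2)*10);wp.append((w[1],w[2].tolist()))
        l=[];q=go(q,w[0],tool(w[1],0)*Ro.from_rotvec(np.radians([*w[2],0])),10,l);log+=l
        if lim(l)<.06: ok=False;break
    if not ok or q[2]>-.1: continue
    q=lamp(q,-70,tilt,log)
    if lim(log)<.06: continue
    c=min(clear(x,S)[0] for x in log[::2]+[q]);cf=clear(q,S)[0]
    if c<-.005: continue
    l2=[];q2=chip(q,10,tilt,l2);c2=min(clear(x,S)[0] for x in l2[::2])
    best.append((min(c,c2 if lim(l2)>.05 else -1),c,c2,round(lim(log),2),round(lim(l2),2),tilt,wp,q.round(2),q2.round(2)))
best.sort(key=lambda b:-b[0]);print(n,len(best))
for b in best[:6]:print(b)
E
sed -n '1,9p' v.py > v0.py; echo 'lim=lambda l:min(np.minimum(x-lo,hi-x).min() for x in l)'>>v0.py; python3 rs2.py
```

```text
Traceback (most recent call last):
  File "rs2.py", line 3, in <module>
    from v0 import chip,lim
  File "v0.py", line 10
    lim=lambda l:min(np.minimum(x-lo,hi-x).min() for x in l)
    ^^^
IndentationError: expected an indented block after 'for' statement on line 9
```

```bash
sed -n '1,8p' v.py > v0.py; cat v0.py | tail -1; sed -i 's/t0<400/t0<240/' rs2.py; OMP_NUM_THREADS=2 python3 rs2.py
```

```text
lim=lambda l:min(np.minimum(x-lo,hi-x).min() for x in l)
1506 2
(np.float64(-0.036018833991922), np.float64(0.0032331584810213754), np.float64(-0.036018833991922), np.float64(0.23), np.float64(0.28), np.int64(-36), [(-70, [10, -10]), (-270, [-20, 30])], array([-0.56,  0.69,  0.55,  1.91, -0.15,  1.24, -1.14]), array([-1.16,  0.8 ,  0.26,  1.48,  0.27,  1.34, -0.88]))
(np.float64(-0.039849630315250704), np.float64(0.006088883265393835), np.float64(-0.039849630315250704), np.float64(0.15), np.float64(0.28), np.int64(-36), [(30, [30, 0]), (100, [-10, 30])], array([-0.58,  0.7 ,  0.58,  1.91, -0.17,  1.24, -1.12]), array([-1.18,  0.81,  0.29,  1.48,  0.24,  1.33, -0.86]))
```

```bash
date; ls -la --time-sort h.py pics/top0.png | head -3
cat > v2.py <<'E'
from v0 import *
w,yaw=[.58,.15,.26],-75
for tilt in(26,32,36):
    log=[];q=go(q0,w,tool(yaw,0)*Ro.from_rotvec(np.radians([20,0,0])),16,log);q=lamp(q,110,tilt,log)
    print(tilt,'grasp path',[(round(clear(x,S)[0],3),clear(x,S)[1]) for x in log[::4]])
    for azf in(10,-170):
        R=tool(azf,tilt);pos=np.array([.469,.434,.097])+R.apply([0,0,.058]);t,R1,_=fk(q,P0);L=[]
        c=go(q,t+[0,0,.04],R1,4,L);c=go(c,t+[.1,-.01,.13],R1,8,L);c=go(c,[.62,.1,t[2]+.13],R1,8,L);c=go(c,pos+[.06,-.03,.1],R,20,L);c=go(c,pos+[0,0,.08],R,6,L);c=go(c,pos,R,6,L)
        print(azf,'lim',round(lim(L),2),c.round(2),[(round(clear(x,S)[0],3),clear(x,S)[1]) for x in L[::4]])
E
python3 v2.py
```

```text
Wed Dec  2 23:35:15 UTC 2026
26 grasp path [(np.float64(0.054), 14), (np.float64(0.046), 14), (np.float64(0.034), 14), (np.float64(0.021), 14), (np.float64(0.017), 14), (np.float64(0.024), 14), (np.float64(-0.014), 14), (np.float64(-0.03), 16), (np.float64(-0.039), 16), (np.float64(-0.052), 16), (np.float64(-0.048), 16)]
10 lim -3.04 [-1.44  1.12  1.32  1.97 -1.61  1.45 -5.6 ] [(np.float64(-0.049), 16), (np.float64(-0.045), 16), (np.float64(-0.036), 16), (np.float64(-0.033), 16), (np.float64(-0.033), 16), (np.float64(-0.026), 14), (np.float64(-0.038), 14), (np.float64(-0.05), 14), (np.float64(-0.046), 14), (np.float64(-0.019), 14), (np.float64(0.012), 12), (np.float64(0.031), 12), (np.float64(0.032), 12)]
-170 lim -1.38 [-1.48  0.93  0.89  1.58 -0.32  1.17 -3.54] [(np.float64(-0.049), 16), (np.float64(-0.045), 16), (np.float64(-0.036), 16), (np.float64(-0.033), 16), (np.float64(-0.033), 16), (np.float64(-0.032), 14), (np.float64(-0.059), 16), (np.float64(-0.044), 16), (np.float64(-0.025), 16), (np.float64(-0.005), 14), (np.float64(0.013), 14), (np.float64(0.027), 14), (np.float64(0.0
[... 1517 characters left out ...]
), (np.float64(-0.009), 18), (np.float64(-0.028), 16), (np.float64(-0.022), 16), (np.float64(-0.003), 14), (np.float64(0.017), 14), (np.float64(0.005), 14), (np.float64(0.003), 14), (np.float64(0.004), 14), (np.float64(-0.003), 14)]
-170 lim 0.15 [-0.71  0.81 -0.48  1.46  0.67  1.55  1.94] [(np.float64(0.006), 15), (np.float64(0.023), 17), (np.float64(0.034), 18), (np.float64(0.019), 18), (np.float64(-0.009), 18), (np.float64(-0.023), 14), (np.float64(-0.023), 14), (np.float64(-0.015), 14), (np.float64(-0.009), 14), (np.float64(-0.022), 14), (np.float64(-0.032), 14), (np.float64(-0.034), 14), (np.float64(-0.024), 14)]ls: unrecognized option '--time-sort'
Try 'ls --help' for more information.
```

```bash
date; sed -i 's/    Q=np.unique((X\[k\]/    k\&=~((r<.24)\&(X[:,2]>.4)\&(X[:,1]>.05)); Q=np.unique((X[k]/' fk.py
cat >> v2.py <<'E'
print('direct -70')
for tilt in(-30,-36):
    log=[];q=lamp(q0,-70,tilt,log);print(tilt,q.round(2),[(round(clear(x,S)[0],3),clear(x,S)[1]) for x in log[::4]])
E
python3 v2.py | sed 's/np.float64//g'; sed -i 's/t0<240/t0<100/; s/q\[2\]>-.1/False/' rs2.py; python3 rs2.py;date
```

```text
Wed Dec  2 23:35:51 UTC 2026
26 grasp path [((0.099), 0), ((0.099), 0), ((0.098), 4), ((0.092), 10), ((0.088), 10), ((0.032), 39), ((0.035), 39), ((-0.017), 16), ((-0.031), 16), ((-0.034), 16), ((-0.045), 16)]
10 lim -3.04 [-1.44  1.12  1.32  1.97 -1.61  1.45 -5.6 ] [((-0.045), 16), ((-0.039), 16), ((-0.032), 16), ((-0.025), 16), ((-0.03), 16), ((-0.029), 14), ((-0.039), 14), ((-0.052), 14), ((-0.047), 14), ((-0.019), 14), ((0.012), 12), ((0.031), 12), ((0.032), 12)]
-170 lim -1.38 [-1.48  0.93  0.89  1.58 -0.32  1.17 -3.54] [((-0.045), 16), ((-0.039), 16), ((-0.032), 16), ((-0.025), 16), ((-0.03), 16), ((-0.033), 14), ((-0.057), 16), ((-0.035), 16), ((-0.008), 16), ((0.016), 14), ((0.035), 12), ((0.046), 12), ((0.045), 12)]
32 grasp path [((0.099), 0), ((0.099), 0), ((0.098), 4), ((0.092), 10), ((0.075), 10), ((0.047), 12), ((0.022), 18), ((0.038), 16), ((0.049), 17), ((0.019), 17), ((0.004), 15)]
10 lim 0.19 [-0.45  0.52 -0.19  1.99 -0.85  0.56  0.28] [((0.003), 15), ((0.02), 17), ((0.048), 16), ((0.034), 18), ((0.005), 18), ((-0.012), 14), ((-0.006), 14), ((0.01), 14), ((0.031), 1
[... 2545 characters left out ...]
.47,  0.34,  1.37, -0.94]))
(np.float64(-0.012486378888992344), np.float64(-0.004402391459294393), np.float64(-0.012486378888992344), np.float64(0.34), np.float64(0.28), np.int64(-36), [(-50, [-10, 10]), (-120, [-30, 0]), (-20, [-10, -30])], array([-0.48,  0.65,  0.43,  1.91, -0.09,  1.24, -1.21]), array([-1.08,  0.78,  0.13,  1.47,  0.34,  1.37, -0.94]))
(np.float64(-0.012903294500891394), np.float64(-0.0048813593267694536), np.float64(-0.012903294500891394), np.float64(0.42), np.float64(0.28), np.int64(-36), [(-280, [-20, 20]), (-100, [-10, 10])], array([-0.47,  0.65,  0.42,  1.91, -0.08,  1.24, -1.22]), array([-1.07,  0.78,  0.12,  1.47,  0.35,  1.37, -0.95]))
Wed Dec  2 23:37:40 UTC 2026
```

step_arm(moves=[[[0,0,0,0,0,6,87],[0,0,0,0,0,6,87],[0,0,0,0,0,6,87],[0,0,0,0,0,5,87],[0,0,0,0,-6,0,87],[0,0,0,0,-6,0,87],[0,0,0,0,-6,0,87],[0,0,0,0,-6,0,87],[0,0,0,0,-6,0,87],[0,0,0,0,-6,0,87],[0,0,0,0,0,0,87]]])

```text
clock: 10.37
tcp_pos: [0.4312, 0.2951, 0.2129]
tcp_rot: [2.838, 0.49, -0.94]
force: [-0.5, -0.0, -1.7]
grip_width: 0.0867
gripper_force: 0.0
```

```bash
cat > nx.py <<'E'
from fk import *
def plan(pos):
    s=manip.sense();t=np.array(s['tcp_pos']);R=Ro.from_rotvec(s['tcp_rot'])
    d=R.inv().apply(np.array(pos)-t)*1000
    print(round(s['clock'],2),t.round(4),'toolmm',d.round(1),'j',np.round(s['joints'],2),'F',np.round(s['force'],1));return R
def tgt(grasp,az,tilt): return np.array(grasp)+tool(az,tilt).apply([0,0,.058])
E
python3 - <<'E'
from nx import *
s=manip.sense();R=Ro.from_rotvec(s['tcp_rot']);y=R.apply([0,1,0]);z=R.apply([0,0,1]);print('az y',np.degrees(np.arctan2(y[1],y[0])),'zdir',z.round(3),'err',np.degrees((tool(-70,-36).inv()*R).as_rotvec()).round(1))
g=[.4305,-.005,.082];p=tgt(g,-70,-36);print(p)
plan(p+[.08,-.02,.13])
E
```

```text
az y -70.32929327073485 zdir [-0.561 -0.205 -0.802] err [-0.  -0.7  0.4]
[ 0.39846443 -0.01665999  0.03507701]
10.37 [0.4312 0.2951 0.2129] toolmm [-24.3 328.1  79.8] j [-0.83  0.61  0.38  1.45 -0.27  1.77 -1.63] F [-0.5 -0.  -1.7]
```

step_arm(moves=[[[-2,27,4,0,0,0,87],[-2,27,4,0,0,0,87],[-2,27,4,0,0,0,87],[-2,27,4,0,0,0,87],[-2,27,4,0,0,0,87],[-2,27,4,0,0,0,87],[-2,27,8,0,0,0,87],[-2,27,8,0,0,0,87],[-2,27,8,0,0,0,87],[-2,27,8,0,0,0,87],[-2,27,10,0,0,0,87],[-2,27,10,0,0,0,87],[0,0,0,0,0,0,87],[0,0,0,0,0,0,87]]])

```text
clock: 11.53
tcp_pos: [0.4785, -0.0323, 0.1722]
tcp_rot: [2.85, 0.491, -0.927]
force: [1.1, 0.8, -0.4]
grip_width: 0.0875
gripper_force: 0.0
```

Run:
```python
from nx import *
im,d,c,s=shot('wrist');P=cloud(d,c);save('w6.png',im);np.savez('w6.npz',im=im,d=d)
p=tgt(g,-70,-36);plan(p+[.0,0,.08])
k=(d>.1)
for z0,z1 in((.005,.012),(.028,.04),(.096,.106)):
    q=P[k&(P[...,2]>z0)&(P[...,2]<z1)&(np.hypot(P[...,0]-.43,P[...,1]+.005)<.055)]
    if len(q)>5:
        r=cv2.minAreaRect((q[:,:2]*1000).astype(np.float32));b=cv2.boxPoints(r);e=max([b[1]-b[0],b[2]-b[1]],key=np.linalg.norm);print(z0,len(q),np.round(r[0],1),np.round(r[1],1),np.degrees(np.arctan2(e[1],e[0]))%180)
```

```text
11.58 [ 0.4791 -0.0305  0.1722] toolmm [-24.  -40.2  88.1] j [-0.45  0.58  0.49  1.63 -0.03  1.58 -1.17] F [-0.1  0.5  0.8]
0.005 1138 [426.8  -4.3] [81.  62.3] 8.981374
0.028 1093 [432.7  -3.2] [58.3 40.8] 18.832779
0.096 516 [432.8  -3.8] [32. 22.] 17.402565
```

View pics/w6.png

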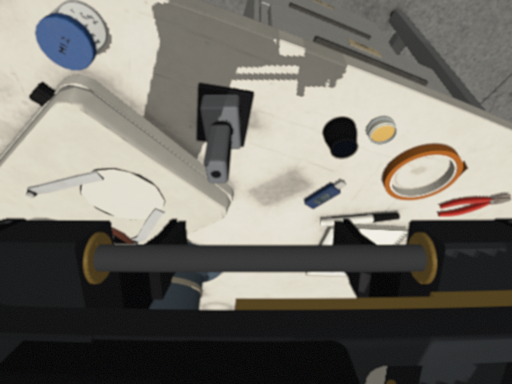

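The view shows the lamp on the black plate (222,120), with the jar (70,38), the loupe (340,137) and the pot (381,130) all clear. The refined lamp position is (0.4328, -0.0035) at about 18°.

Run:
```python
from nx import *
g=[.4328,-.0035,.081];p=tgt(g,-72,-36)
R=plan(p+[0,0,.06]);print('rot needed deg',np.degrees((R.inv()*tool(-72,-36)).as_rotvec()).round(2),'down60:',R.inv().apply([0,0,-60]).round(1))
```

```text
11.58 [ 0.4791 -0.0305  0.1722] toolmm [ -9.5 -42.  103.6] j [-0.45  0.58  0.49  1.63 -0.03  1.58 -1.17] F [-0.1  0.5  0.8]
rot needed deg [ 0.96 -0.    1.42] down60: [35.3  0.1 48.5]
```

step_arm(moves=[[[-2,-8.5,20.5,1,0,1.4,87],[-2,-8.5,20.5,0,0,0,87],[-2,-8.5,20.5,0,0,0,87],[-2,-8.5,20.5,0,0,0,87],[-2,-8.5,20.5,0,0,0,87],[0,0,0,0,0,0,87]]])

```text
clock: 12.08
tcp_pos: [0.3971, -0.0093, 0.094]
tcp_rot: [2.86, 0.461, -0.94]
force: [-1.1, 0.4, -0.5]
grip_width: 0.0869
gripper_force: 0.0
```

Run:
```python
from nx import *
im,d,c,s=shot('wrist');P=cloud(d,c)
g=[.4328,-.0035,.081];p=tgt(g,-72,-36)
R=plan(p);print('rot needed deg',np.degrees((R.inv()*tool(-72,-36)).as_rotvec()).round(2))
S=scope();print('clear',clear(s['joints'],S))
q=P[(d>.08)&(P[...,2]>.09)&(P[...,2]<.106)&(np.hypot(P[...,0]-.43,P[...,1]+.005)<.05)]
if len(q)>5:
    r=cv2.minAreaRect((q[:,:2]*1000).astype(np.float32));b=cv2.boxPoints(r);e=max([b[1]-b[0],b[2]-b[1]],key=np.linalg.norm);print(len(q),np.round(r[0],1),np.round(r[1],1),np.degrees(np.arctan2(e[1],e[0]))%180)
```

```text
12.13 [ 0.3998 -0.0101  0.0951] toolmm [35.5  4.1 49.6] j [-0.5   0.56  0.47  1.88 -0.07  1.37 -1.24] F [0.7 0.8 1.4]
rot needed deg [0.05 0.16 0.26]
clear (np.float64(0.008124446146107252), 17)
1468 [432.8  -3.8] [31.6 22.6] 20.64282
```

step_arm(moves=[[[5,4,7,0,0,0,87],[5,0,7,0,0,0,87],[4,0,6,0,0,0,87],[4,0,5.5,0,0,0,87],[0,0,0,0,0,0,87]]])

```text
clock: 12.55
tcp_pos: [0.4022, -0.016, 0.0632]
tcp_rot: [2.862, 0.454, -0.933]
force: [0.2, 0.1, -0.3]
grip_width: 0.0867
gripper_force: 0.0
```

step_arm(moves=[[[4,0,5.5,0,0,0,87],[4,0,5.5,0,0,0,87],[4,0,5.5,0,0,0,87],[3,0,4.5,0,0,0,87],[0,0,0,0,0,0,87]]])

```text
clock: 12.97
tcp_pos: [0.4016, -0.016, 0.0376]
tcp_rot: [2.862, 0.454, -0.933]
force: [0.0, -0.6, -0.3]
grip_width: 0.0868
gripper_force: 0.0
```

Run:
```python
from nx import *
R=plan(tgt([.4328,-.0035,.081],-72,-36))
```

```text
12.97 [ 0.4016 -0.016   0.0376] toolmm [ 1.6 -2.2  3.2] j [-0.48  0.65  0.45  1.9  -0.1   1.26 -1.22] F [ 0.  -0.6 -0.3]
```

step_arm(moves=[[[1.5,-2,3,0,0,0,87],[0,0,0,0,0,0,20],[0,0,0,0,0,0,10],[0,0,0,0,0,0,10],[0,0,0,0,0,0,10],[0,0,0,0,0,0,10],[0,0,0,0,0,0,10],[0,0,0,0,0,0,10],[0,0,0,0,0,0,10],[0,0,0,0,0,0,10],[0,0,0,0,0,0,10],[0,0,0,0,0,0,10]]])

```text
clock: 13.97
tcp_pos: [0.4013, -0.0142, 0.0353]
tcp_rot: [2.863, 0.454, -0.93]
force: [-0.4, 0.9, -1.4]
grip_width: 0.0218
gripper_force: 27.9
```

Run:
```python
from nx import *
R=plan(tgt([.4328,-.0035,.081],-72,-36));print('up100',R.inv().apply([0,0,100]).round(1),'out',R.inv().apply([100,0,0]).round(1),'left',R.inv().apply([0,100,0]).round(1))
```

```text
13.97 [ 0.4013 -0.0142  0.0353] toolmm [ 0.1 -0.5  1.4] j [-0.48  0.65  0.45  1.9  -0.1   1.26 -1.22] F [-0.4  0.9 -1.4]
up100 [-58.8   0.  -80.9] out [ 76.9  30.9 -55.9] left [ 25.  -95.1 -18.2]
```

Run:
```python
from nx import *
s=manip.sense();q=np.array(s['joints']);S=scope()[::2];t,R1,_=fk(q,P0);print('fk err',(t-s['tcp_pos']).round(4))
R=Ro.from_euler('z',np.radians(82))*R1;end=np.array([.469,.434,.097])+R.apply([0,0,.058])
lim=lambda l:min(np.minimum(x-lo,hi-x).min() for x in l)
cc=lambda L:[(round(float(clear(x,S)[0]),3),clear(x,S)[1]) for x in L[::3]]
for name,wps in {'A':[(t+[.1,0,.12],R1,9),(t+[.16,.12,.14],R1,9),(end+[.06,-.02,.12],R,18),(end+[0,0,.1],R,6),(end,R,6)],
 'B':[(t+[.05,0,.14],R1,9),(t+[.08,.12,.2],R1,9),(end+[.06,-.02,.12],R,18),(end+[0,0,.1],R,6),(end,R,6)],
 'C':[(t+[.05,0,.14],R1,9),(t+[.08,0,.2],Ro.from_euler('z',np.radians(60))*R1,14),(end+[.06,-.1,.15],R,14),(end+[0,0,.1],R,6),(end,R,6)],
 'D':[(t+[.03,0,.2],R1,9),(t+[.03,0,.25],Ro.from_euler('z',np.radians(60))*R1,14),(end+[.06,-.1,.15],R,14),(end+[0,0,.1],R,6),(end,R,6)]}.items():
    L=[];c=go(q,t+[0,0,.04],R1,3,L)
    for p,RR,n in wps:c=go(c,p,RR,n,L)
    print(name,round(lim(L),2),c.round(2),cc(L))
```

```text
fk err [-0.0037 -0.0016  0.0041]
A 0.25 [-1.08  0.78  0.13  1.48  0.34  1.37 -0.94] [(-0.002, 15), (0.011, 15), (0.031, 12), (0.026, 12), (0.02, 12), (0.015, 12), (0.009, 12), (0.007, 12), (0.015, 12), (0.01, 14), (0.002, 16), (-0.003, 16), (-0.002, 16), (0.003, 14), (0.007, 14), (0.006, 14), (-0.007, 16)]
B 0.24 [-1.07  0.78  0.11  1.47  0.35  1.37 -0.95] [(-0.002, 15), (0.01, 15), (0.027, 15), (0.045, 12), (0.046, 12), (0.048, 12), (0.047, 12), (0.046, 12), (0.04, 14), (0.028, 14), (0.017, 14), (0.009, 14), (0.003, 14), (0.003, 14), (0.007, 14), (0.006, 14), (-0.008, 16)]
C 0.42 [-1.05  0.78  0.09  1.47  0.37  1.38 -0.96] [(-0.002, 15), (0.01, 15), (0.027, 15), (0.045, 12), (0.049, 12), (0.059, 12), (0.052, 45), (0.034, 45), (0.018, 45), (0.017, 45), (0.048, 45), (0.074, 14), (0.055, 14), (0.034, 14), (0.022, 14), (0.009, 14), (-0.004, 16), (-0.019, 16)]
D 0.32 [-1.05  0.78  0.08  1.47  0.37  1.38 -0.97] [(-0.002, 15), (0.012, 17), (0.034, 17), (0.061, 10), (0.064, 45), (0.042, 45), (0.018, 45), (-0.006, 45), (-0.019, 40), (-0.023, 45), (0.019, 45), (0.071, 45), (0.061, 14), (0.035, 14), (0.022, 14), (0.009, 14), (-0.004, 16), (-0.019, 16)]
```

Run:
```python
from nx import *
S=scope();q=np.array([-1.07,.78,.11,1.47,.35,1.37,-.95]);B=body(q);D=np.linalg.norm(B[:,None,:3]-S[None],axis=2)-B[:,3:]
k=np.unravel_index(np.argsort(D,axis=None)[:300:12],D.shape)
for i,j in zip(*k): print(i,S[j].round(3),round(D[i,j],3))
b0=body(J[0]);d0=(np.linalg.norm(b0[:30,None,:3]-S[None],axis=2)-b0[:30,3:]).min(0);print('start contaminated?',(d0<.03).sum(),[S[j].round(2).tolist()+[round(d0[j],3)] for j in np.unique(k[1])[:8]])
```

```text
16 [0.132 0.192 0.42 ] -0.017
16 [0.144 0.204 0.408] 0.002
12 [0.132 0.192 0.408] 0.01
16 [0.132 0.192 0.384] 0.015
14 [0.144 0.192 0.372] 0.02
14 [0.132 0.192 0.36 ] 0.022
16 [0.132 0.192 0.372] 0.027
18 [0.132 0.192 0.396] 0.029
18 [0.144 0.192 0.396] 0.031
20 [0.144 0.204 0.42 ] 0.035
10 [0.12  0.192 0.336] 0.036
16 [0.132 0.18  0.36 ] 0.038
14 [0.156 0.204 0.36 ] 0.04
16 [0.144 0.192 0.36 ] 0.042
12 [0.144 0.216 0.36 ] 0.044
14 [0.144 0.18  0.336] 0.046
8 [0.12  0.18  0.324] 0.048
20 [0.132 0.192 0.408] 0.049
8 [0.12  0.18  0.312] 0.051
14 [0.156 0.216 0.348] 0.053
18 [0.144 0.192 0.372] 0.054
10 [0.18  0.096 0.348] 0.056
16 [0.156 0.192 0.348] 0.058
10 [0.156 0.192 0.336] 0.06
16 [0.132 0.18  0.336] 0.061
start contaminated? 0 [[0.12, 0.18, 0.31, np.float64(0.098)], [0.12, 0.18, 0.32, np.float64(0.094)], [0.12, 0.19, 0.34, np.float64(0.096)], [0.13, 0.18, 0.34, np.float64(0.095)], [0.13, 0.18, 0.36, np.float64(0.086)], [0.13, 0.19, 0.36, np.float64(0.094)], [0.13, 0.19, 0.37, np.float64(0.088)], [0.13, 0.19, 0.38, np.float64(0.083)]]
```

```bash
sed -i 's/(X\[:,2\]>.4)&(X\[:,1\]>.05)/(X[:,2]>.45)\&(X[:,1]>.05)/' fk.py; date
python3 - <<'E'
from nx import *
S=scope();s=manip.sense();R1=Ro.from_rotvec(s['tcp_rot']);z2=lambda a:Ro.from_euler('z',np.radians(a))
K=S[(np.hypot(S[:,0]-.13,S[:,1]-.19)<.05)&(S[:,2]>.38)];print('knob',K.min(0),K.max(0),len(K))
for da,nm in((82,'lean100'),(-98,'lean-80')):
    R=z2(da)*R1;end=np.array([.469,.434,.097])+R.apply([0,0,.058])
    for seq in((.1,.3,.5,.7,.9,1.1),(.1,-.1,-.3,-.5,-.7,-.9)):
        q=np.array([-1.07,.78,.11,1.47,.35,1.37,-.95 if da>0 else -2.6]);o=[]
        for j3 in seq:
            q,e=ik(end,R,q,j3);o.append((j3,round(float(clear(q,S)[0]),3),clear(q,S)[1],round(e,3),q.round(2).tolist()))
        print(nm,*o,sep='\n ')
E
```

```text
Wed Dec  2 23:40:15 UTC 2026
knob [0.096 0.18  0.384] [0.144 0.204 0.444] 21
lean100
 (0.1, -0.049, 14, np.float64(0.0), [-1.06, 0.78, 0.1, 1.47, 0.36, 1.37, -0.96])
 (0.3, -0.041, 14, np.float64(0.0), [-1.18, 0.81, 0.3, 1.48, 0.24, 1.33, -0.86])
 (0.5, -0.018, 14, np.float64(0.0), [-1.3, 0.85, 0.5, 1.49, 0.1, 1.3, -0.74])
 (0.7, 0.009, 14, np.float64(0.0), [-1.4, 0.92, 0.7, 1.49, -0.05, 1.28, -0.62])
 (0.9, 0.039, 14, np.float64(0.0), [-1.49, 1.01, 0.9, 1.5, -0.22, 1.28, -0.47])
 (1.1, 0.055, 10, np.float64(0.0), [-1.56, 1.13, 1.1, 1.51, -0.41, 1.31, -0.31])
lean100
 (0.1, -0.049, 14, np.float64(0.0), [-1.06, 0.78, 0.1, 1.47, 0.36, 1.37, -0.96])
 (-0.1, -0.039, 16, np.float64(0.0), [-0.94, 0.77, -0.1, 1.47, 0.47, 1.43, -1.05])
 (-0.3, -0.021, 14, np.float64(0.0), [-0.81, 0.78, -0.3, 1.47, 0.58, 1.49, -1.13])
 (-0.5, -0.001, 14, np.float64(0.0), [-0.69, 0.81, -0.5, 1.46, 0.68, 1.56, -1.21])
 (-0.7, -0.015, 14, np.float64(0.0), [-0.58, 0.86, -0.7, 1.46, 0.79, 1.65, -1.28])
 (-0.9, -0.042, 14, np.float64(0.0), [-0.48, 0.92, -0.9, 1.46, 0.9, 1.75, -1.35])
lean-80
 (0.1, 0.038, 14, np.fl
[... 289 characters left out ...]
6, -1.04, 1.0, -2.66])
 (0.9, -0.019, 14, np.float64(0.385), [-1.26, 0.72, 0.88, 1.83, -1.04, 1.09, -2.66])
 (1.1, -0.001, 14, np.float64(0.5), [-1.4, 0.8, 1.06, 1.81, -1.04, 1.17, -2.66])
lean-80
 (0.1, 0.038, 14, np.float64(0.066), [-0.66, 0.54, 0.1, 1.97, -1.04, 0.72, -2.66])
 (-0.1, 0.047, 12, np.float64(0.009), [-0.5, 0.53, -0.1, 2.01, -1.04, 0.62, -2.66])
 (-0.3, 0.037, 19, np.float64(0.033), [-0.33, 0.53, -0.3, 2.03, -1.01, 0.53, -2.66])
 (-0.5, 0.02, 17, np.float64(0.073), [-0.17, 0.56, -0.5, 2.06, -0.96, 0.44, -2.66])
 (-0.7, -0.007, 13, np.float64(0.12), [-0.0, 0.6, -0.7, 2.1, -0.92, 0.33, -2.66])
 (-0.9, -0.039, 15, np.float64(0.178), [0.16, 0.66, -0.89, 2.14, -0.87, 0.21, -2.66])
```

```bash
ls -l --time-style=full-iso h.py | cut -c20-60; date
cat > rs3.py <<'E'
from nx import *
import time
S=scope()[::2];s=manip.sense();qs=np.array(s['joints']);t,R1,_=fk(qs,P0);z2=lambda a:Ro.from_euler('z',np.radians(a))
lim=lambda l:min(np.minimum(x-lo,hi-x).min() for x in l)
R=z2(82)*R1;end=np.array([.469,.434,.097])+R.apply([0,0,.058])
L0=[];qa=go(qs,t+[0,0,.04],R1,3,L0);qa=go(qa,t+[.05,0,.14],R1,8,L0);qa=go(qa,t+[.08,.12,.2],R1,8,L0)
rng=np.random.default_rng(1);best=[];t0=time.time();n=0
while time.time()-t0<110:
    n+=1;q=qa;log=[];wp=[];ok=True
    for k in range(rng.integers(1,4)):
        pos=np.array([.5,.2,.25])+rng.uniform(-1,1,3)*[.12,.25,.08];yaw=int(rng.integers(-10,14)*10);ax=rng.integers(-3,4,2)*10*(rng.random()<.7)
        wp.append((pos.round(2).tolist(),yaw,ax.tolist()));l=[]
        q=go(q,pos.round(2),Ro.from_rotvec(np.radians([*ax,0]))*z2(yaw)*R1,9,l);log+=l
        if lim(l)<.06 or min(clear(x,S[::3])[0] for x in l[::3])<.0: ok=False;break
    if not ok: continue
    l=[];q=go(q,end+[0,0,.1],R,9,l);q=go(q,end,R,5,l);log+=l
    if lim(l)<.06: continue
    c=min(clear(x,S)[0] for x in log);best.append((round(c,3),round(clear(q,S)[0],3),round(lim(log),2),wp,q.round(2).tolist()))
best.sort(key=lambda b:-b[0]);print(n,len(best))
for b in best[:6]:print(b)
E
python3 rs3.py;date
```

```text
agent 1637 2026-12-02 23:19:38.824158748 
Wed Dec  2 23:40:45 UTC 2026
617 236
(np.float64(-0.034), np.float64(-0.034), np.float64(0.28), [([0.46, 0.43, 0.23], -30, [-10, -30]), ([0.61, 0.19, 0.23], 100, [30, -10]), ([0.61, 0.19, 0.18], 130, [0, 0])], [-1.16, 0.8, 0.26, 1.48, 0.26, 1.34, -0.88])
(np.float64(-0.035), np.float64(-0.035), np.float64(0.15), [([0.41, 0.18, 0.18], -80, [10, 10]), ([0.39, 0.35, 0.3], 10, [30, -30]), ([0.42, -0.04, 0.18], 60, [-20, 30])], [-1.14, 0.8, 0.23, 1.48, 0.28, 1.34, -0.89])
(np.float64(-0.036), np.float64(-0.036), np.float64(0.15), [([0.55, -0.02, 0.24], 40, [20, 10]), ([0.52, 0.29, 0.26], -50, [0, 0]), ([0.51, 0.0, 0.21], -50, [30, -30])], [-1.14, 0.8, 0.23, 1.48, 0.28, 1.34, -0.89])
(np.float64(-0.037), np.float64(-0.037), np.float64(0.11), [([0.48, 0.41, 0.31], 90, [0, 0]), ([0.42, 0.33, 0.22], -70, [10, -10]), ([0.6, -0.05, 0.2], 20, [20, -20])], [-1.12, 0.79, 0.19, 1.48, 0.31, 1.35, -0.91])
(np.float64(-0.037), np.float64(-0.037), np.float64(0.17), [([0.49, 0.02, 0.18], 10, [0, 0]), ([0.57, -0.04, 0.18], -30, [0, 0]), ([0.59, 0.4, 0.33], 30, [20, -10])], [-1.12, 0.79, 0.19, 1.48, 0.31, 1.35, -0.91])
(np.float64(-0.037), np.float64(-0.037), np.float64(0.24), [([0.5, -0.04, 0.19], -90, [0, 0]), ([0.46, 0.21, 0.3], 40, [10, -30])], [-1.12, 0.79, 0.2, 1.48, 0.3, 1.35, -0.91])
Wed Dec  2 23:42:38 UTC 2026
```

```bash
cat > rs4.py <<'E'
from nx import *
import time
S=scope()[::2];s=manip.sense();qs=np.array(s['joints']);t,R1,_=fk(qs,P0);g=np.array([.4328,-.0035,.081])
lim=lambda l:min(np.minimum(x-lo,hi-x).min() for x in l)
mc=lambda l,st=1:min(clear(x,S[::2])[0] for x in l[::st])
L0=[];qa=go(qs,t+[0,0,.08],R1,5,L0);qa=go(qa,t+[.08,0,.16],R1,5,L0);print('back',mc(L0),qa.round(2))
rng=np.random.default_rng(2);best=[];t0=time.time();n=0
while time.time()-t0<150:
    n+=1;q=qa;log=[];wp=[];ok=True;tilt=int(rng.choice([28,32,36]))
    k=rng.integers(1,4)
    for i in range(k):
        pos=(np.array([.52,.1,.28])+rng.uniform(-1,1,3)*[.08,.15,.05]).round(2);yaw=int([-72,18,108][min(i,2)]+rng.integers(-4,5)*10);ax=rng.integers(-3,4,2)*10
        wp.append((pos.tolist(),yaw,ax.tolist()));l=[]
        q=go(q,pos,tool(yaw,0)*Ro.from_rotvec(np.radians([*ax,0])),10,l);log+=l
        if lim(l)<.06 or mc(l,3)<.005: ok=False;break
    if not ok: continue
    R=tool(108,tilt);p=g+R.apply([0,0,.058]);l=[]
    q=go(q,p+[.08,-.02,.13],R,12,l);q=go(q,p+[0,0,.06],R,6,l);q=go(q,p,R,5,l)
    if lim(l)<.06 or mc(l,2)<-.004: continue
    c1=mc(log+l);qg=q
    b=None
    for wy in(0,.1,.2):
      for wx in(0,.05,.1):
        Rf=tool(10,tilt);e=np.array([.469,.434,.097])+Rf.apply([0,0,.058]);l2=[]
        q=go(qg,p+[0,0,.04],R,3,l2);q=go(q,p+[.04,0,.14],R,5,l2);q=go(q,p+[.04+wx,wy,.16],R,5,l2);q=go(q,e+[.0,-.0,.12],Rf,16,l2);q=go(q,e,Rf,5,l2)
        v=min(mc(l2),0 if lim(l2)>.05 else -1)
        if b is None or v>b[0]: b=(round(float(mc(l2)),3),round(lim(l2),2),(wx,wy),q.round(2).tolist())
        if time.time()-t0>170: break
    best.append((round(float(min(c1,b[0])),3),round(float(c1),3),b,tilt,wp,qg.round(2).tolist(),round(lim(log+l),2)))
best.sort(key=lambda b:-b[0]);print(n,len(best))
for b in best[:5]:print(b)
E
python3 rs4.py;date
```

```text
back 0.007802266532183119 [-0.47  0.57  0.5   1.59 -0.05  1.64 -1.2 ]
185 56
(0.011, 0.011, (0.013, np.float64(0.12), (0, 0), [-0.34, 0.53, -0.3, 2.01, -0.92, 0.54, 0.38]), 36, [([0.56, 0.04, 0.3], -62, [0, -30])], [0.02, 0.6, -0.24, 1.88, 0.2, 1.31, 1.56], np.float64(0.19))
(0.008, 0.008, (0.012, np.float64(0.29), (0, 0), [-0.36, 0.52, -0.3, 1.98, -0.75, 0.53, 0.2]), 32, [([0.56, 0.14, 0.23], -32, [20, -20])], [0.06, 0.57, -0.27, 1.92, 0.21, 1.24, 1.55], np.float64(0.28))
(0.008, 0.008, (0.013, np.float64(0.29), (0, 0), [-0.36, 0.52, -0.3, 1.98, -0.75, 0.53, 0.2]), 32, [([0.56, 0.07, 0.23], -52, [10, -30])], [0.06, 0.57, -0.27, 1.92, 0.21, 1.24, 1.55], np.float64(0.25))
(0.007, 0.007, (0.012, np.float64(0.28), (0, 0), [-0.37, 0.52, -0.29, 1.98, -0.76, 0.53, 0.21]), 32, [([0.54, -0.02, 0.23], -42, [20, -10])], [0.05, 0.56, -0.25, 1.92, 0.2, 1.24, 1.56], np.float64(0.35))
(0.007, 0.007, (0.012, np.float64(0.28), (0, 0), [-0.37, 0.52, -0.29, 1.98, -0.76, 0.53, 0.21]), 32, [([0.57, 0.16, 0.28], -82, [30, -20]), ([0.55, 0.22, 0.31], -2, [30, 0])], [0.05, 0.57, -0.26, 1.92, 0.2, 1.24, 1.55], np.float64(0.13))
Wed Dec  2 23:45:58 UTC 2026
```

```bash
cat >> nx.py <<'E'
def rows(t,R0,pos,R,n,fing):
    rv=(R0.inv()*R).as_rotvec();o=[];tt=np.array(t,float);Rc=R0
    for i in range(1,n+1):
        d=np.array(t)+(np.array(pos)-t)*i/n-tt;r=Rc.inv().apply(d)*1000
        row=np.r_[r.round(1),np.degrees(rv/n).round(2)];o.append(row.tolist()+[fing])
        tt=tt+Rc.apply(row[:3]/1000);Rc=Rc*Ro.from_rotvec(np.radians(row[3:]))
    return o,tt,Rc
def show(*segs):
    s=manip.sense();t=np.array(s['tcp_pos']);R=Ro.from_rotvec(s['tcp_rot']);q=np.array(s['joints']);S=scope();m=[]
    for pos,RR,n,f in segs:
        o,t,R=rows(t,R,pos,R if RR is None else RR,n,f)
        print(str(o).replace('-0.0,','0,').replace('.0,',','));L=[];q=sim(q,o,log=L);m+=[round(float(clear(x,S)[0]),3) for x in L]
    print('clear',m,'end q',q.round(2),'end',t.round(4),'err',[np.degrees((R.inv()*RR).as_rotvec()).round(1)] if RR is not None else '')
E
python3 - <<'E'
from nx import *
t=np.array(manip.sense()['tcp_pos'])
show((t+[0,0,.08],None,6,87),(t+[.08,0,.16],None,4,87),([.56,.07,.23],tool(-52,0)*Ro.from_rotvec(np.radians([10,-30,0])),4,87))
E
```

```text
[[-7.8, 0, -10.8, 0, 0, 0, 87], [-7.9, 0, -10.8, 0, 0, 0, 87], [-7.8, 0, -10.8, 0, 0, 0, 87], [-7.8, 0, -10.8, 0, 0, 0, 87], [-7.9, 0, -10.7, 0, 0, 0, 87], [-7.8, 0, -10.8, 0, 0, 0, 87]]
[[3.6, 6.2, -27.4, 0, 0, 0, 87], [3.7, 6.2, -27.3, 0, 0, 0, 87], [3.6, 6.2, -27.4, 0, 0, 0, 87], [3.6, 6.2, -27.4, 0, 0, 0, 87]]
[[15.3, -13.9, -21.8, -0.39, 1.05, -4.93, 87], [16.9, -12.4, -21.7, -0.39, 1.05, -4.93, 87], [18.2, -10.8, -21.4, -0.39, 1.05, -4.93, 87], [19.5, -9, -21.1, -0.39, 1.05, -4.93, 87]]
clear [-0.002, 0.001, 0.003, 0.007, 0.012, 0.016, 0.032, 0.042, 0.039, 0.036, 0.034, 0.032, 0.029, 0.025] end q [-0.46  0.62  0.38  1.36 -0.09  1.74 -0.98] end [0.56 0.07 0.23] err [array([0., 0., 0.])]
```

step_arm(moves=[[[0,0,0,0,0,0,87],[0,0,0,0,0,0,87],[0,0,0,0,0,0,87],[0,0,0,0,0,0,87],[0,0,0,0,0,0,87],[0,0,0,0,0,0,87],[0,0,0,0,0,0,87],[0,0,0,0,0,0,87],[0,0,0,0,0,0,87],[0,0,0,0,0,0,87]]])

```text
clock: 14.8
tcp_pos: [0.4012, -0.0143, 0.0353]
tcp_rot: [2.863, 0.454, -0.93]
force: [-0.2, 0.2, -0.8]
grip_width: 0.0806
gripper_force: 0.0
```

step_arm(moves=[[[-7.8,0,-10.8,0,0,0,87],[-7.9,0,-10.8,0,0,0,87],[-7.8,0,-10.8,0,0,0,87],[-7.8,0,-10.8,0,0,0,87],[-7.9,0,-10.7,0,0,0,87],[-7.8,0,-10.8,0,0,0,87],[3.6,6.2,-27.4,0,0,0,87],[3.7,6.2,-27.3,0,0,0,87],[3.6,6.2,-27.4,0,0,0,87],[3.6,6.2,-27.4,0,0,0,87],[15.3,-13.9,-21.8,-0.39,1.05,-4.93,87],[16.9,-12.4,-21.7,-0.39,1.05,-4.93,87],[18.2,-10.8,-21.4,-0.39,1.05,-4.93,87],[19.5,-9,-21.1,-0.39,1.05,-4.93,87],[0,0,0,0,0,0,87]]])

```text
clock: 16.05
tcp_pos: [0.5631, 0.0751, 0.2327]
tcp_rot: [2.853, 0.998, -0.842]
force: [-0.5, 1.3, 0.5]
grip_width: 0.0872
gripper_force: 0.0
```

Run:
```python
from nx import *
s=manip.sense();print(s['clock'],s['tcp_pos'],np.round(s['joints'],2))
R=tool(108,32);p=np.array([.4328,-.0035,.081])+R.apply([0,0,.058]);R0=Ro.from_rotvec(s['tcp_rot'])
rv=(R0.inv()*R).as_rotvec();print('angle',np.degrees(np.linalg.norm(rv)))
for i in range(0,9): print((-(R0*Ro.from_rotvec(rv*i/8)).apply([0,0,1])).round(2),end=' ')
show((p+[.08,-.02,.13],R,26,87))
```

```text
16.05 [0.56306198 0.07507285 0.23270195] [-0.47  0.61  0.38  1.35 -0.09  1.75 -0.98]
angle 159.69570541628357
[0.49 0.17 0.86] [0.49 0.17 0.86] [0.49 0.17 0.86] [0.49 0.16 0.86] [0.49 0.16 0.86] [0.5  0.16 0.85] [0.5  0.16 0.85] [0.5  0.16 0.85] [0.5  0.16 0.85] [[-3.1, 2, 4.5, 0.04, 0.06, -6.14, 87], [-3.2, 1.7, 4.6, 0.04, 0.06, -6.14, 87], [-3.5, 1.3, 4.5, 0.04, 0.06, -6.14, 87], [-3.5, 0.9, 4.6, 0.04, 0.06, -6.14, 87], [-3.6, 0.6, 4.5, 0.04, 0.06, -6.14, 87], [-3.7, 0.1, 4.5, 0.04, 0.06, -6.14, 87], [-3.7, -0.2, 4.5, 0.04, 0.06, -6.14, 87], [-3.6, -0.6, 4.6, 0.04, 0.06, -6.14, 87], [-3.6, -1, 4.5, 0.04, 0.06, -6.14, 87], [-3.4, -1.4, 4.5, 0.04, 0.06, -6.14, 87], [-3.3, -1.7, 4.5, 0.04, 0.06, -6.14, 87], [-3.1, -2.1, 4.5, 0.04, 0.06, -6.14, 87], [-2.8, -2.4, 4.5, 0.04, 0.06, -6.14, 87], [-2.6, -2.7, 4.5, 0.04, 0.06, -6.14, 87], [-2.3, -2.9, 4.5, 0.04, 0.06, -6.14, 87], [-1.9, -3.1, 4.5, 0.04, 0.06, -6.14, 87], [-1.7, -3.4, 4.5, 0.04, 0.06, -6.14, 87], [-1.2, -3.5, 4.5, 0.04, 0.06, -6.14, 87], [-0.9, -3.6, 4.5, 0.04, 0.06, -6.14, 87], [-0.5, -3.6, 4.6, 0.04, 0.06, -6.14, 87], [-0.1, -3.7, 4.5, 0.04, 0.06, -6.14, 87], [0.3, -3.7, 4.5, 0.04, 0.06, -6.14, 87], [0.7, -3.7, 4.5, 0.04, 0.06, -6.14, 87], [1, -3.5, 4.5, 0.04, 0.06, -6.14, 87], [1.5, -3.4, 4.5, 0.04, 0.06, -6.14, 87], [1.7, -3.2, 4.6, 0.04, 0.06, -6.14, 87]]
clear [0.029, 0.03, 0.031, 0.033, 0.034, 0.035, 0.036, 0.038, 0.039, 0.04, 0.042, 0.043, 0.044, 0.045, 0.047, 0.048, 0.05, 0.051, 0.052, 0.051, 0.051, 0.051, 0.052, 0.052, 0.052, 0.052] end q [ 0.07  0.49 -0.24  1.66  0.19  1.57  1.66] end [ 0.4836 -0.033   0.1618] err [array([ 0.1, -0. , -0. ])]
```

step_arm(moves=[[[-3.1,2,4.5,0,0,-6.14,87],[-3.2,1.7,4.6,0,0,-6.14,87],[-3.5,1.3,4.5,0,0,-6.14,87],[-3.5,0.9,4.6,0,0,-6.14,87],[-3.6,0.6,4.5,0,0,-6.14,87],[-3.7,0,4.5,0,0,-6.14,87],[-3.7,0,4.5,0,0,-6.14,87],[-3.6,-0.6,4.6,0,0,-6.14,87],[-3.6,-1,4.5,0,0,-6.14,87],[-3.4,-1.4,4.5,0,0,-6.14,87],[-3.3,-1.7,4.5,0,0,-6.14,87],[-3.1,-2.1,4.5,0,0,-6.14,87],[-2.8,-2.4,4.5,0,0,-6.14,87]]])

```text
clock: 17.13
tcp_pos: [0.5192, 0.0146, 0.1967]
tcp_rot: [-1.405, -2.341, 0.597]
force: [0.1, 0.6, 0.2]
grip_width: 0.0869
gripper_force: 0.0
```

step_arm(moves=[[[-2.6,-2.7,4.5,0,0,-6.14,87],[-2.3,-2.9,4.5,0,0,-6.14,87],[-1.9,-3.1,4.5,0,0,-6.14,87],[-1.7,-3.4,4.5,0,0,-6.14,87],[-1.2,-3.5,4.5,0,0,-6.14,87],[-0.9,-3.6,4.5,0,0,-6.14,87],[-0.5,-3.6,4.6,0,0,-6.14,87],[0,-3.7,4.5,0,0,-6.14,87],[0,-3.7,4.5,0,0,-6.14,87],[0.7,-3.7,4.5,0,0,-6.14,87],[1,-3.5,4.5,0,0,-6.14,87],[1.5,-3.4,4.5,0,0,-6.14,87],[1.7,-3.2,4.6,0,0,-6.14,87],[0,0,0,0,0,0,87]]])

```text
clock: 18.3
tcp_pos: [0.4794, -0.041, 0.1614]
tcp_rot: [0.396, -2.564, 0.139]
force: [0.0, -0.4, -0.2]
grip_width: 0.0869
gripper_force: 0.0
```

```bash
date
python3 - <<'E'
from nx import *
im,d,c,s=shot('wrist');P=cloud(d,c);save('w7.png',im)
q=P[(d>.08)&(P[...,2]>.09)&(P[...,2]<.106)&(np.hypot(P[...,0]-.43,P[...,1]+.005)<.05)]
if len(q)>5:
    r=cv2.minAreaRect((q[:,:2]*1000).astype(np.float32));b=cv2.boxPoints(r);e=max([b[1]-b[0],b[2]-b[1]],key=np.linalg.norm);print(len(q),np.round(r[0],1),np.round(r[1],1),np.degrees(np.arctan2(e[1],e[0]))%180)
print(s['clock'],s['tcp_pos'],np.round(s['joints'],2))
az=108;R=tool(az,32);p=np.array([.4328,-.0038,.081])+R.apply([0,0,.058])
show((p+[0,0,.06],R,6,87),(p,R,8,87))
E
```

```text
Wed Dec  2 23:46:58 UTC 2026
767 [431.6  -4.6] [31.4 22.3] 17.639166
18.3 [ 0.47938516 -0.04102481  0.16141024] [ 0.08  0.52 -0.25  1.65  0.21  1.54  1.64]
[[3.2, 8.4, 15.4, -0.14, 0.06, -0.14, 87], [3.1, 8.4, 15.4, -0.14, 0.06, -0.14, 87], [3.1, 8.3, 15.4, -0.14, 0.06, -0.14, 87], [3, 8.3, 15.5, -0.14, 0.06, -0.14, 87], [3, 8.3, 15.4, -0.14, 0.06, -0.14, 87], [3, 8.2, 15.5, -0.14, 0.06, -0.14, 87]]
[[-4, 0, 6.4, 0, 0, 0, 87], [-3.9, 0, 6.3, 0, 0, 0, 87], [-4, 0, 6.4, 0, 0, 0, 87], [-4, 0, 6.4, 0, 0, 0, 87], [-4, 0, 6.3, 0, 0, 0, 87], [-3.9, 0, 6.4, 0, 0, 0, 87], [-4, 0, 6.4, 0, 0, 0, 87], [-4, 0, 6.3, 0, 0, 0, 87]]
clear [0.046, 0.048, 0.049, 0.042, 0.032, 0.023, 0.021, 0.018, 0.016, 0.014, 0.011, 0.008, 0.005, 0.003] end q [ 0.05  0.58 -0.27  1.91  0.21  1.24  1.54] end [ 0.4036 -0.0133  0.0318] err [array([-0.,  0., -0.])]
```

step_arm(moves=[[[3.2,8.3,15.4,-0.14,0.06,-0.14,87],[3.1,8.3,15.4,-0.14,0.06,-0.14,87],[3.1,8.3,15.4,-0.14,0.06,-0.14,87],[3,8.3,15.4,-0.14,0.06,-0.14,87],[3,8.2,15.4,-0.14,0.06,-0.14,87],[3,8.2,15.4,-0.14,0.06,-0.14,87],[0,0,0,0,0,0,87],[-4,0,6.4,0,0,0,87],[-4,0,6.4,0,0,0,87],[-4,0,6.4,0,0,0,87],[-4,0,6.4,0,0,0,87],[0,0,0,0,0,0,87]]])

```text
clock: 19.35
tcp_pos: [0.4038, -0.0126, 0.0598]
tcp_rot: [0.409, -2.553, 0.114]
force: [0.5, 0.2, 0.0]
grip_width: 0.0874
gripper_force: 0.0
```

Run:
```python
from nx import *
R=tool(108,32);p=np.array([.4324,-.0040,.081])+R.apply([0,0,.058]);plan(p)
```

```text
19.35 [ 0.4038 -0.0126  0.0598] toolmm [-14.1  -0.7  24.2] j [ 0.06  0.55 -0.27  1.89  0.2   1.29  1.56] F [0.5 0.2 0. ]
```

step_arm(moves=[[[-4,-0.7,6.4,0,0,0,87],[-4,0,6.4,0,0,0,87],[-4,0,6.4,0,0,0,87],[-2,0,4.5,0,0,0,87],[0,0,0,0,0,0,87]]])

```text
clock: 19.77
tcp_pos: [0.4028, -0.0133, 0.0326]
tcp_rot: [0.41, -2.553, 0.114]
force: [-0.7, 0.2, 0.3]
grip_width: 0.0873
gripper_force: 0.0
```

step_arm(moves=[[[0,0,0,0,0,0,20],[0,0,0,0,0,0,10],[0,0,0,0,0,0,10],[0,0,0,0,0,0,10],[0,0,0,0,0,0,10],[0,0,0,0,0,0,10],[0,0,0,0,0,0,10],[0,0,0,0,0,0,10],[0,0,0,0,0,0,10],[0,0,0,0,0,0,10],[0,0,0,0,0,0,10]]])

```text
clock: 20.68
tcp_pos: [0.4037, -0.0131, 0.0336]
tcp_rot: [0.411, -2.555, 0.114]
force: [1.1, -0.9, 2.3]
grip_width: 0.022
gripper_force: 26.4
```

Run:
```python
from nx import *
s=manip.sense();t=np.array(s['tcp_pos']);R0=Ro.from_rotvec(s['tcp_rot']);print(t,np.round(s['joints'],2),s['force'],s['gripper_force'])
y=R0.apply([0,1,0]);a=np.degrees(np.arctan2(y[1],y[0]));print('y az',a,'y z',y[2]);
# lamp origin relative to the tool: lamp at z .008 under grasp, xy (.4324,-.004)
rel=R0.inv().apply(np.array([.4324,-.004,.008])-t);np.save('rel.npy',rel);print('rel',rel.round(4))
Rf=Ro.from_euler('z',np.radians(10.1-a))*R0
end=np.array([.469,.434,.023])-Rf.apply(rel);print('end',end)
np.savez('end.npz',end=end,R=Rf.as_matrix())
show((t+[0,0,.05],None,4,10),(t+[.04,0,.14],None,5,10),(t+[.04,.0,.16],None,2,10),(end+[0,0,.12],Rf,22,10))
```

```text
[ 0.40373834 -0.01314111  0.03357063] [ 0.05  0.59 -0.27  1.91  0.21  1.24  1.55] [ 1.13490197 -0.91138701  2.27306802] 26.439068511912822
y az 108.21574387485654 y z 0.002429068739173132
rel [-0.0391 -0.0003  0.0058]
end [0.4639967  0.46366509 0.04857063]
[[6.6, 0, -10.6, 0, 0, 0, 10], [6.6, 0.1, -10.6, 0, 0, 0, 10], [6.7, 0, -10.6, 0, 0, 0, 10], [6.6, 0, -10.6, 0, 0, 0, 10]]
[[3.1, -2.5, -19.3, 0, 0, 0, 10], [3.1, -2.4, -19.3, 0, 0, 0, 10], [3.1, -2.5, -19.3, 0, 0, 0, 10], [3, -2.4, -19.3, 0, 0, 0, 10], [3.1, -2.5, -19.3, 0, 0, 0, 10]]
[[5.3, 0, -8.5, 0, 0, 0, 10], [5.3, 0.1, -8.5, 0, 0, 0, 10]]
[[-7.1, 20.3, -3, -2.36, -0.01, 3.78, 10], [-5.8, 20.8, -2.2, -2.36, -0.01, 3.78, 10], [-4.3, 21.3, -1.4, -2.36, -0.01, 3.78, 10], [-3, 21.5, -0.4, -2.36, -0.01, 3.78, 10], [-1.5, 21.6, 0.4, -2.36, -0.01, 3.78, 10], [-0.1, 21.7, 1.4, -2.36, -0.01, 3.78, 10], [1.3, 21.6, 2.2, -2.36, -0.01, 3.78, 10], [2.7, 21.3, 3.1, -2.36, -0.01, 3.78, 10], [4.1, 21, 4, -2.36, -0.01, 3.78, 10], [5.5, 20.4, 4.8, -2.36, -0.01, 3.78, 10], [6.9, 19.8, 5.7, -2.36, -0.01, 3.78, 10], [8.1, 19.1, 6.5, -2.36, -0.01, 3.78, 10], [9.3, 18.2, 7.2, -2.36, -0.01, 3.78, 10], [10.6, 17.3, 7.9, -2.36, -0.01, 3.78, 10], [11.6, 16.2, 8.7, -2.36, -0.01, 3.78, 10], [12.7, 15, 9.3, -2.36, -0.01, 3.78, 10], [13.6, 13.7, 9.9, -2.36, -0.01, 3.78, 10], [14.4, 12.5, 10.4, -2.36, -0.01, 3.78, 10], [15.3, 10.9, 10.9, -2.36, -0.01, 3.78, 10], [15.9, 9.5, 11.3, -2.36, -0.01, 3.78, 10], [16.5, 8, 11.6, -2.36, -0.01, 3.78, 10], [17, 6.4, 12, -2.36, -0.01, 3.78, 10]]
clear [0.007, 0.011, 0.016, 0.019, 0.028, 0.036, 0.045, 0.055, 0.061, 0.064, 0.067, 0.064, 0.062, 0.06, 0.059, 0.058, 0.058, 0.058, 0.059, 0.059, 0.058, 0.056, 0.054, 0.052, 0.052, 0.052, 0.055, 0.058, 0.063, 0.07, 0.072, 0.073, 0.074] end q [-0.42  0.38 -0.22  1.89 -0.65  0.74  0.03] end [0.464  0.4637 0.1686] err [array([-0.1, -0. ,  0.1])]
```

step_arm(moves=[[[6.6,0,-10.6,0,0,0,10],[6.6,0,-10.6,0,0,0,10],[6.7,0,-10.6,0,0,0,10],[6.6,0,-10.6,0,0,0,10],[3.1,-2.5,-19.3,0,0,0,10],[3.1,-2.5,-19.3,0,0,0,10],[3.1,-2.5,-19.3,0,0,0,10],[3,-2.4,-19.3,0,0,0,10],[3.1,-2.5,-19.3,0,0,0,10],[5.3,0,-8.5,0,0,0,10],[5.3,0,-8.5,0,0,0,10],[0,0,0,0,0,0,10],[0,0,0,0,0,0,10]]])

```text
clock: 21.77
tcp_pos: [0.4433, -0.0134, 0.1937]
tcp_rot: [0.411, -2.555, 0.114]
force: [-0.8, 1.0, -2.3]
grip_width: 0.0218
gripper_force: 30.0
```

Run:
```python
from nx import *
E_=np.load('end.npz');R=Ro.from_matrix(E_['R'])
show((E_['end']+[0,0,.12],R,22,10))
im,d,c=shot('side')[:3];P=cloud(d,c);save('side1.png',im)
k=(P[...,0]>.4)&(P[...,0]<.56)&(abs(P[...,1]+.005)<.06)&(P[...,2]>.06)&(P[...,2]<.3)&(d>0);v,u=np.nonzero(k);print('lamp side px',u.min(),u.max(),v.min(),v.max(),'zmin',np.percentile(P[k][:,2],1))
```

```text
[[-7.1, 20.3, -3.1, -2.36, -0.01, 3.78, 10], [-5.8, 20.8, -2.2, -2.36, -0.01, 3.78, 10], [-4.4, 21.3, -1.3, -2.36, -0.01, 3.78, 10], [-3, 21.5, -0.4, -2.36, -0.01, 3.78, 10], [-1.6, 21.7, 0.4, -2.36, -0.01, 3.78, 10], [-0.1, 21.7, 1.3, -2.36, -0.01, 3.78, 10], [1.3, 21.5, 2.3, -2.36, -0.01, 3.78, 10], [2.7, 21.4, 3.1, -2.36, -0.01, 3.78, 10], [4.1, 20.9, 3.9, -2.36, -0.01, 3.78, 10], [5.5, 20.5, 4.9, -2.36, -0.01, 3.78, 10], [6.8, 19.9, 5.6, -2.36, -0.01, 3.78, 10], [8.1, 19.1, 6.5, -2.36, -0.01, 3.78, 10], [9.4, 18.2, 7.2, -2.36, -0.01, 3.78, 10], [10.5, 17.3, 8, -2.36, -0.01, 3.78, 10], [11.6, 16.2, 8.6, -2.36, -0.01, 3.78, 10], [12.6, 15, 9.3, -2.36, -0.01, 3.78, 10], [13.6, 13.8, 9.9, -2.36, -0.01, 3.78, 10], [14.5, 12.4, 10.4, -2.36, -0.01, 3.78, 10], [15.2, 11, 10.9, -2.36, -0.01, 3.78, 10], [16, 9.5, 11.3, -2.36, -0.01, 3.78, 10], [16.5, 8, 11.7, -2.36, -0.01, 3.78, 10], [17, 6.4, 12, -2.36, -0.01, 3.78, 10]]
clear [0.065, 0.062, 0.06, 0.059, 0.058, 0.058, 0.058, 0.059, 0.06, 0.06, 0.058, 0.056, 0.054, 0.054, 0.055, 0.057, 0.06, 0.064, 0.071, 0.072, 0.073, 0.074] end q [-0.41  0.38 -0.22  1.88 -0.65  0.74  0.02] end [0.464  0.4637 0.1686] err [array([-0. , -0. ,  0.1])]
lamp side px 296 364 114 181 zmin 0.16944695810643148
```

step_arm(moves=[[[-7.1,20.3,-3,-2.36,0,3.78,10],[-5.8,20.8,-2.2,-2.36,0,3.78,10],[-4.4,21.3,-1.3,-2.36,0,3.78,10],[-3,21.5,-0.4,-2.36,0,3.78,10],[-1.6,21.7,0.4,-2.36,0,3.78,10],[-0.1,21.7,1.3,-2.36,0,3.78,10],[1.3,21.5,2.3,-2.36,0,3.78,10],[2.7,21.4,3.1,-2.36,0,3.78,10],[4.1,20.9,3.9,-2.36,0,3.78,10],[5.5,20.5,4.9,-2.36,0,3.78,10],[6.8,19.9,5.6,-2.36,0,3.78,10]]])

```text
clock: 22.73
tcp_pos: [0.4534, 0.2254, 0.1795]
tcp_rot: [-0.694, -2.498, -0.199]
force: [-0.6, 0.0, -2.0]
grip_width: 0.0217
gripper_force: 30.0
```

step_arm(moves=[[[8.1,19.1,6.5,-2.36,0,3.78,10],[9.4,18.2,7.2,-2.36,0,3.78,10],[10.5,17.3,8,-2.36,0,3.78,10],[11.6,16.2,8.6,-2.36,0,3.78,10],[12.6,15,9.3,-2.36,0,3.78,10],[13.6,13.8,9.9,-2.36,0,3.78,10],[14.5,12.4,10.4,-2.36,0,3.78,10],[15.2,11,10.9,-2.36,0,3.78,10],[16,9.5,11.3,-2.36,0,3.78,10],[16.5,8,11.7,-2.36,0,3.78,10],[17,6.4,12,-2.36,0,3.78,10],[0,0,0,0,0,0,10],[0,0,0,0,0,0,10],[0,0,0,0,0,0,10]]])

```text
clock: 23.9
tcp_pos: [0.464, 0.4624, 0.1672]
tcp_rot: [-1.713, -2.048, -0.489]
force: [1.1, 0.2, -2.2]
grip_width: 0.0225
gripper_force: 30.0
```

Run:
```python
from nx import *
E_=np.load('end.npz');R=Ro.from_matrix(E_['R']);rel=np.load('rel.npy')
R0=plan(E_['end']+[0,0,.06]);print('rot need',np.degrees((R0.inv()*R).as_rotvec()).round(2))
s=manip.sense();t=np.array(s['tcp_pos']);print('lamp predicted',t+R0.apply(rel))
imw,dw,cw,_=shot('wrist');imt,dt,ct,_=shot('top')
Pw=cloud(dw,cw);Pt_=cloud(dt,ct)
for nm,P,d in(('w',Pw,dw),('t',Pt_,dt)):
  z0=.144
  for lo_,hi_,what in((z0+.015,z0+.031,'head'),(z0+.08,z0+.1,'griptop')):
    q=P[(d>.05)&(P[...,2]>lo_)&(P[...,2]<hi_)&(np.hypot(P[...,0]-.469,P[...,1]-.434)<.06)];
    if len(q)>10: r=cv2.minAreaRect((q[:,:2]*1000).astype(np.float32));b=cv2.boxPoints(r);e=max([b[1]-b[0],b[2]-b[1]],key=np.linalg.norm);print(nm,what,len(q),np.round(r[0],1),np.round(r[1],1),round(np.degrees(np.arctan2(e[1],e[0]))%180,1),'z',np.percentile(q[:,2],[1,50,99]).round(3))
o=np.hstack([cv2.resize(imw,(512,384)),cv2.resize(imt[120:260,60:165],(288,384))]);save('both.png',o)
```

```text
23.9 [0.464  0.4624 0.1672] toolmm [-30.    0.3  50.4] j [-0.42  0.38 -0.21  1.85 -0.63  0.78  0.  ] F [ 1.1  0.2 -2.2]
rot need [-0.28 -0.04 -0.04]
lamp predicted [0.46898781 0.43275684 0.14160347]
w head 1003 [468.7 434.5] [39.3 57.1] 100.1 z [0.166 0.168 0.17 ]
w griptop 2720 [470.2 429.7] [44.3 40.7] 10.4 z [0.225 0.234 0.244]
```

View pics/both.png

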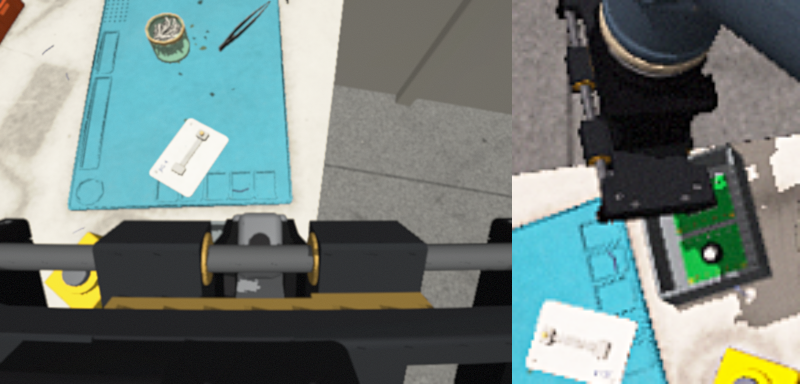

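The wrist view shows the lamp hanging in the fingers (260,245), and in the top view it sits over the chip end of the tray. The depth data puts its head at (0.4687, 0.4345) and 100.1°, level, with the underside at 0.142. It lines up with the chip, so I'll lower it.

step_arm(moves=[[[-5.3,0,8.48,0,0,0,10],[-5.3,0,8.48,0,0,0,10],[-5.3,0,8.48,0,0,0,10],[-5.3,0,8.48,0,0,0,10],[-5.3,0,8.48,0,0,0,10],[-5.3,0,8.48,0,0,0,10],[-5.3,0,8.48,0,0,0,10],[-5.3,0,8.48,0,0,0,10],[0,0,0,0,0,0,10],[0,0,0,0,0,0,10]]])

```text
clock: 24.83
tcp_pos: [0.4641, 0.4636, 0.0877]
tcp_rot: [-1.713, -2.046, -0.491]
force: [1.1, 0.5, -1.7]
grip_width: 0.0219
gripper_force: 30.0
```

```bash
cat > m.py <<'E'
from nx import *
E_=np.load('end.npz');rel=np.load('rel.npy');R0=plan(E_['end']);s=manip.sense();t=np.array(s['tcp_pos']);L=t+R0.apply(rel);print('lamp pred',L.round(4))
im,d,c,_=shot('wrist');P=cloud(d,c)
q=P[(d>.05)&(P[...,2]>L[2]+.015)&(P[...,2]<L[2]+.031)&(np.hypot(P[...,0]-.469,P[...,1]-.434)<.045)]
r=cv2.minAreaRect((q[:,:2]*1000).astype(np.float32));b=cv2.boxPoints(r);e=max([b[1]-b[0],b[2]-b[1]],key=np.linalg.norm);print(len(q),np.round(r[0],1),np.round(r[1],1),round(np.degrees(np.arctan2(e[1],e[0]))%180,1),'z',np.percentile(q[:,2],[1,50,99]).round(4))
A=np.c_[q[:,:2],np.ones(len(q))];k=abs(q[:,2]-np.median(q[:,2]))<.003;print('slope',np.linalg.lstsq(A[k],q[k,2],rcond=None)[0][:2].round(3))
E
python3 m.py
```

```text
24.83 [0.4641 0.4636 0.0877] toolmm [-20.8  -0.   33.2] j [-0.39  0.49 -0.25  1.91 -0.7   0.63  0.13] F [ 1.1  0.5 -1.7]
lamp pred [0.469  0.434  0.0621]
1000 [469.1 435.8] [39.4 57.3] 100.7 z [0.0868 0.0884 0.0899]
slope [-0.004 -0.006]
```

step_arm(moves=[[[-2.6,0,4.1,0,0,0,10],[-2.6,0,4.1,0,0,0,10],[-2.6,0,4.1,0,0,0,10],[-2.6,0,4.1,0,0,0,10],[-2.6,0,4.1,0,0,0,10],[-2.6,0,4.1,0,0,0,10],[-2.6,0,4.1,0,0,0,10],[-2.6,0,4.1,0,0,0,10],[0,0,0,0,0,0,10],[0,0,0,0,0,0,10],[0,0,0,0,0,0,10],[0,0,0,0,0,0,10]]])

```text
clock: 25.88
tcp_pos: [0.4647, 0.4638, 0.05]
tcp_rot: [-1.712, -2.047, -0.494]
force: [0.7, -0.5, -2.1]
grip_width: 0.0217
gripper_force: 30.0
```

```bash
python3 m.py
```

```text
25.88 [0.4647 0.4638 0.05  ] toolmm [-0.8 -0.7  1.2] j [-0.37  0.55 -0.28  1.93 -0.73  0.56  0.19] F [ 0.7 -0.5 -2.1]
lamp pred [0.4696 0.4342 0.0244]
1102 [469.1 439.3] [71.  55.8] 75.4 z [0.0419 0.0506 0.0523]
slope [-0.003 -0.009]
```

step_arm(moves=[[[-0.5,-0.5,1,0,0,0,10],[0,0,0,0,0,0,10],[0,0,0,0,0,0,10],[0,0,0,0,0,0,10],[0,0,0,0,0,0,10]]])

```text
clock: 26.35
tcp_pos: [0.464, 0.4637, 0.0486]
tcp_rot: [-1.712, -2.047, -0.493]
force: [0.2, 0.0, -1.5]
grip_width: 0.0221
gripper_force: 30.0
```

```bash
python3 -c "
from workcell import manip
s=manip.sense();print(s['tcp_pos'],s['dq'].round(3),s['gripper_force'],manip.sign_off())"
```

```text
the job is handed in; nothing more can be done
[0.46398439 0.46368475 0.04862377] [ 0.    -0.001 -0.001 -0.001  0.001 -0.001  0.001] 29.960746045424003 None
```

I handed the job in at 26.4 s: I pressed the start button to its stop and let it go, and the lamp is held steady and level over the oblong chip with an air gap of about 10 mm; the hand-in returned no verdict.

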